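# Put the rack builder's tools back in their foam beds

## Robot

A 6-joint arm with a two-finger parallel gripper is mounted at the origin on the work surface. World frame = base frame: x ahead of the robot, y to its left, z up, the work surface at z = 0. Lengths are in mm, angles in degrees, forces in N, time in s.
With the tool pointing down it reaches from about 375 to 750 mm from the base axis. Payload 9 kg.
Tool frame: the origin (TCP) lies at the very end of the fingers, on their centre line; the grasp point (between the pads) lies 19 mm behind it; z points along the fingers, y is the direction in which the jaws open and shut (so a half turn about z gives the same grasp; the last joint's range is limited). The gripper opens to 85 mm and grips with 20 to 120 N. Pads are 22 mm wide; open, the fingers measure 114 mm over their backs; the gripper's body (76 mm by 85 mm) begins 54 mm behind the grasp point. The pads swing forward as they close: fully open they stand 13 mm farther back than shut.
Start: joints at [-86.098, 5.964, 5.575, 89.605, 0, 77.527], TCP at [169.164, -575.693, 211.031] pointing down, gripper open.
Joint ranges: [-171.21, 171.21], [-48.23, 106.86], [-62.78, 66.21], [-105.2, 120.99], [-86.42, 89.51], [-180, 180]. Speed limits (degrees/s): [127.2, 127.2, 147.25, 180, 180, 180].

## Interface

Orientations are given as a 3x3 rotation matrix whose columns are the frame's x, y, z axes.
In Python, from cell import read_state, camera, camera_info, close_job, recognise, masks_of gives the robot as it stands. The module is installed in compiled form; this text tells all that it offers.
- The arm moves only by the tool play_rows, never from a script. Its argument "plan" is text: rows parted by semicolons, each of 7 numbers parted by spaces: the closure, from 0 (fully open) to 1 (shut), then the shift along the tool's x, y, z in cm, then the turn, a rotation vector about the tool's x, y, z in degrees. In form: fingers dx dy dz wx wy wz; .... A call has 1 to 8 rows; each row shifts and turns the commanded pose from where the row before left it, along the tool's axes as they then stand; what a row does not reach is not made up. A row lasts 1/12 s, in which the tool goes at most 41.7 mm and 7.16 degrees, less where a joint would pass 70% of its speed; a pose out of reach is approached as far as the arm can. A call is refused whole if a number of a shift passes 4.17 or a number of a turn 7.16, either way. A call with a gripper value outside its range is refused whole. The fingers move at their own pace and stop on an object; "squeeze" is the grip in N (left out, the last holds). Time passes only in rows, so rows that do not move let the fingers close. It gives the time, the measured TCP pose, the force and the opening at its end, in the units of the state.
- read_state(): the state, without advancing time (a new reading comes with each control period).
- camera(name): name is "scene" or "top" or "wrist"; returns the picture (400x640x3 uint8, red, green, blue); there is no depth.
- camera_info(name): a dict with "fov_y" (degrees; the focal length in pixels is half the picture's height over the tangent of half this angle, whatever the lens; pixels are square), "cx", "cy" (the principal point, pixels), "dist_coeffs" ([k1, k2, p1, p2, k3] as OpenCV has them; the pictures are not rectified), "position" and "rotation" of the camera in the world; the wrist camera has in their place "mount" (4x4, takes a point from camera to tool coordinates, whose origin is the TCP and whose axes are the flange's). Camera axes: x right, y down, z forward; pixel columns grow to the right and rows downward; lengths in mm; the calibration is good to about 2 mm. A picture is of the moment at which its call begins: read the wrist's pose just before it. camera_info takes no time and is no camera call.
- close_job(): hands the job in, once; it reports no verdict.
Trained networks look in the newest picture that a camera, given by its name, has taken for a name from the list of things; names that differ only in an ending like _2 or _b are one class to them, and where a whole thing is asked for, a point or a joint stands for the part that bears it (a point fixed in the world has none). Each returns a list of dicts, best first, with "score" (0 to 1); they miss things now and then, are a little off and sometimes report something else, mostly with a low value. They report only what shows in the picture. A call takes as long as a camera call. They do not tell look-alikes from the thing itself.
- recognise(label, camera): "box" ([centre column, centre row, width, height] in pixels, round what is visible of it).
- masks_of(label, camera): "region" (400x640 bool, what is visible of it) and "box" ([centre column, centre row, width, height] in pixels, round what is visible of it).
The state is a dict: "clock": time; "qpos": joint angles; "qd": joint speeds; "joint_efforts": joint torques, N m; "position": TCP position; "eef_rot": TCP orientation; "ft_force": force on the tool from outside, world axes, zero at the start; "moment": the same for the moment, N m; "gripper_width": opening from 0.0 (shut) to 1.0 (fully open).
Only numpy, scipy, OpenCV 4.12 (cv2) and the standard library are available. Lean on these libraries where they do the work, as an engineer would, in place of code of your own. Each camera call takes 0.05 s, during which the arm holds its last target.

## Task

Put the rack builder's four tools away: set the hammer, the spirit level, the tape measure and the roll of white tape each into the foam block whose cut-out has its shape, so that each one sits right down on the yellow floor of its cut-out, the hammer and the tape roll lying flat as they are now and the level and tape measure standing as they are now. Do not shift the basket of baubles.

Things in the scene. Friction and masses are not known exactly. Their poses are not given: they have to be found in the camera images.
- hammer_grip (a point): Stubby soft-face hammer lying on its side, 148 mm long: head 34 mm thick, 88 mm across (one red, one black face), pale wooden neck 20 mm wide, 24 high, black rubber grip with red rings, 28 mm wide (butt 32). Point: in the neck, where to take it across its width, 17 mm above its support, 42 mm from the head's centre line, 89 mm from the butt end. x along the handle to the head, y along the head, z up.
- level_mid (a point): Blue pocket spirit level standing on its long edge, 130 mm long (x axis), 24 mm wide (y), 40 mm high, green vial in the top. The point is its centre, 20 mm above what it stands on. Symmetrical end for end.
- measure_mid (a point): Orange pocket tape measure standing on its base, 62 mm long (x axis, tape mouth at +x), 32 mm wide (y), 58 mm high. The point is its centre, 29 mm above what it stands on.
- roll_mid (a point): Roll of white cloth tape lying flat: a ring 60 mm outside, 38 mm inside diameter, 24 mm high. The point is on its axis, 12 mm above what it lies on.
- hammerbed_floor (a point): Hammer's bed: black foam block 180 x 120 x 20 mm, fixed flat on the bench; cut-out 8 mm deep with yellow floor 12 mm above the bench. T-shaped, 164 mm long: cross-bar for the head 104 mm wide at the +x end, stem for the handle 48 mm wide. Point: on the floor right below where the hammer's listed point belongs. 8 mm room all round. x along the block, z up.
- levelbed_floor (a point): Level's bed: black foam block 180 x 120 x 20 mm, fixed flat on the bench; cut-out 8 mm deep with yellow floor 12 mm above the bench. Long narrow cut-out 146 x 40 mm. The point is the centre of its floor; the level may lie either way round. 8 mm room all round. x along the block, z up.
- measurebed_floor (a point): Tape measure's bed: black foam block 180 x 120 x 20 mm, fixed flat on the bench; cut-out 8 mm deep with yellow floor 12 mm above the bench. Short rectangular cut-out 78 x 48 mm. The point is the centre of its floor; the measure stands in it on its base, either way round. 8 mm room all round. x along the block, z up.
- rollbed_floor (a point): Tape roll's bed: black foam block 180 x 120 x 20 mm, fixed flat on the bench; cut-out 8 mm deep with yellow floor 12 mm above the bench. Round cut-out 76 mm in diameter. The point is the centre of its floor. 8 mm room all round. x along the block, z up.
- basket_mid (a point): Round pale-blue basket of pink glass baubles, 135 mm across and 95 mm high, to be left alone. The point is on its axis, 45 mm above the bench.
Things that resemble listed ones, but are neither listed nor needed, are in the scene too. Leave any blue look-alike of the part that bears levelbed_floor alone.

How it is judged:
By the outcome, as a careful person would: the job done as asked, in the order asked, and still so for the second after the job is handed in, with the robot touching nothing.
It also fails if it takes over 120 s, if anything falls off the work surface, if the arm or the gripper's body presses on something with over 40 N, if the wrist force passes 120 N, or if a joint passes its speed limit or range.

## Working session

There is one attempt and no reset: what is moved stays moved. The work goes in short steps, Python scripts to look and compute and a tool call to move; the robot and the scene stay as the last step left them, time stands still between calls to the robot, and variables do not carry over. Pictures are saved under pics/ and viewed, and the job is handed in when it is done.

Besides the shell and the picture viewer there is one more tool, called as name(argument=value, ...) on one line, values as JSON. play_rows: Moves the arm, as the interface text tells. Its arguments: {"type":"object","properties":{"plan":{"type":"string"},"squeeze":{"type":"number"}},"required":["plan"]}

```bash
mkdir -p pics; ls; python3 - <<'E'
from cell import *
import cv2
s=read_state()
for k,v in s.items(): print(k,v)
for c in ["scene","top","wrist"]:
    im=camera(c); cv2.imwrite(f"pics/{c}0.png",im[:,:,::-1]); print(c,camera_info(c))
E
```

```text
pics
clock 0.0
qpos [-8.60976455e+01  5.99811425e+00  5.52544534e+00  8.96034109e+01
  1.58598005e-03  7.75261282e+01]
qd [ 0.08527091  0.00601706  0.03138135 -0.02179049  0.09599193  0.04719303]
joint_efforts [ 2.27002216e-03 -5.56925261e+01  5.03653729e+01  1.66010647e-02
 -2.08817655e-04  8.09839747e-06]
position [ 169.15320787 -575.28945699  210.21198407]
eef_rot [[ 9.59431059e-01  2.81943328e-01 -6.27516872e-05]
 [ 2.81943160e-01 -9.59430193e-01  1.32664844e-03]
 [ 3.13833812e-04 -1.29052012e-03 -9.99999118e-01]]
ft_force [-0.70644008  0.1285914  -1.08959838]
moment [ 0.02574773  0.01023814 -0.03929152]
gripper_width 0.9984456042723804
scene {'fov_y': 46.712695757484084, 'cx': 323.3131813152341, 'cy': 209.46029497852626, 'dist_coeffs': array([-0.08794804,  0.        ,  0.        ,  0.        ,  0.        ]), 'position': array([1508.9965637 ,   96.13979257,  852.09077641]), 'rotation': array([[-0.0599091 ,  0.59974488, -0.79794547],
       [ 0.9979694 ,  0.01866247, -0.06089981],
       [-0.02163272, -0.79997362, -0.59964509]])}
top {'fov_y': 54.84404004750785, 'cx': 321.40860474
[... 167 characters left out ...]
097.31983638]), 'rotation': array([[-0.00764268, -0.99830559,  0.05768479],
       [-0.9999443 ,  0.00804965,  0.00682592],
       [-0.0072787 , -0.0576294 , -0.99831151]])}
wrist {'fov_y': 63.61669759677831, 'cx': 321.31368232978343, 'cy': 202.16674433707558, 'dist_coeffs': array([-0.06348764,  0.        ,  0.        ,  0.        ,  0.        ]), 'mount': array([[-4.73140633e-04, -9.50528563e-01, -3.10636810e-01,
         7.88871244e+01],
       [ 9.99999888e-01, -4.55822748e-04, -1.28342931e-04,
        -7.41682524e-01],
       [-1.96017032e-05, -3.10636836e-01,  9.50528672e-01,
        -1.63295518e+02],
       [ 0.00000000e+00,  0.00000000e+00,  0.00000000e+00,
         1.00000000e+00]])}
```

View pics/top0.png

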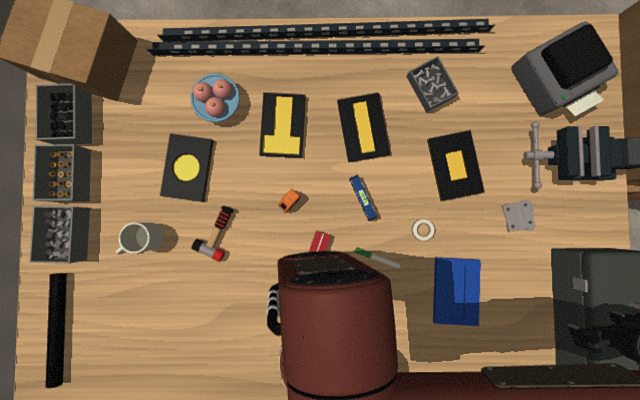

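View pics/scene0.png

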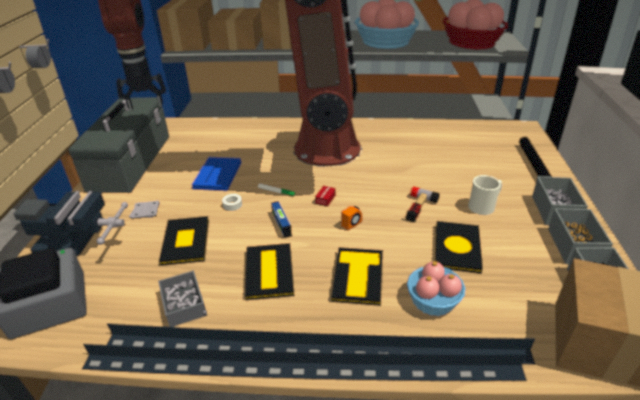

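View pics/wrist0.png

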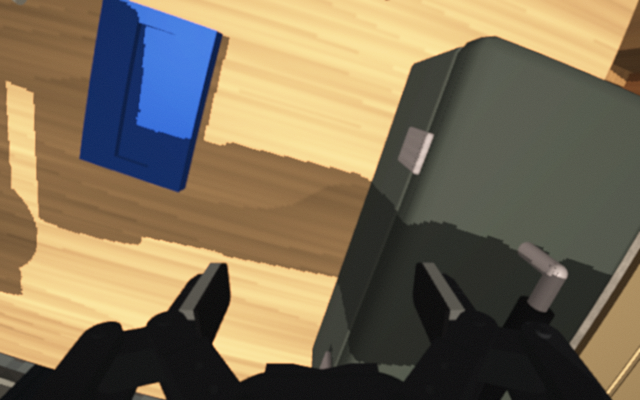

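```bash
cat > h.py <<'E'
import numpy as np, cv2
from cell import *
def K(ci):
    f=200/np.tan(np.radians(ci['fov_y']/2)); return np.array([[f,0,ci['cx']],[0,f,ci['cy']],[0,0,1.]])
def pose(cam):
    ci=camera_info(cam)
    if cam!='wrist': return ci,np.array(ci['rotation']),np.array(ci['position'])
    s=read_state(); M=np.array(ci['mount']); R=np.array(s['eef_rot']); p=np.array(s['position'])
    return ci,R@M[:3,:3],R@M[:3,3]+p
def toplane(P,pts,z):
    ci,R,t=P
    u=cv2.undistortPoints(np.array(pts,float).reshape(-1,1,2),K(ci),np.array(ci['dist_coeffs'])).reshape(-1,2)
    d=np.c_[u,np.ones(len(u))]@R.T
    return (t+d*((z-t[2])/d[:,2])[:,None])[:,:2]
def proj(P,X):
    ci,R,t=P
    X=np.array(X,float).reshape(-1,3)
    rv=cv2.Rodrigues(R.T)[0]; return cv2.projectPoints(X,rv,-R.T@t,K(ci),np.array(ci['dist_coeffs']))[0].reshape(-1,2)
def shot(cam,name=None):
    P=pose(cam); im=camera(cam)
    if name: cv2.imwrite(f'pics/{name}.png',im[:,:,::-1])
    return P,im
def regions(mask,mn=20):
    n,l,st,c=cv2.connectedComponentsWithStats(mask.astype(np.uint8))
    return [(l==i) for i in range(1,n) if st[i,4]>=mn]
def rect(P,mask,z):
    cs,_=cv2.findContours(cv2.resize(mask.astype(np.uint8),None,fx=1,fy=1),cv2.RETR_EXTERNAL,cv2.CHAIN_APPROX_NONE)
    c=max(cs,key=len).reshape(-1,2)
    g=toplane(P,c,z).astype(np.float32)
    (cx,cy),(w,hh),a=cv2.minAreaRect(g)
    if w<hh: w,hh,a=hh,w,a+90
    return np.round([cx,cy,w,hh,(a+90)%180-90],1)
E
python3 - <<'E'
from h import *
P,im=shot('top')
hsv=cv2.cvtColor(im,cv2.COLOR_RGB2HSV)
y=cv2.inRange(hsv,(25,180,140),(35,255,255))>0
for r in regions(y): 
    c=np.argwhere(r).mean(0)[::-1]; print('yellow',c.round(1),rect(P,r,12),toplane(P,[c],12).round(1))
for n,z in [('hammer_grip',20),('level_mid',40),('measure_mid',58),('roll_mid',24),('hammerbed_floor',20),('levelbed_floor',20),('measurebed_floor',20),('rollbed_floor',20),('basket_mid',60)]:
    for m in masks_of(n,'top')[:4]:
        print(n,round(m['score'],2),np.round(m['box'],1),rect(P,m['region'],z))
big=cv2.resize(im[160:280,170:490],None,fx=2.5,fy=2.5,interpolation=cv2.INTER_CUBIC); cv2.imwrite('pics/crop.png',big[:,:,::-1])
E
```

```text
hammer_grip 0.79 [209.4 234.6  43.   58.6] [359.7 296.4 150.6  92.6 -26.2]
hammer_grip 0.44 [455.5 165.4  51.7  69.2] [ 542.  -370.4  178.5  125.9   10.9]
level_mid 0.67 [362.3 198.8  26.2  44.8] [ 451.1 -107.7  130.2   30.7   24.8]
measure_mid 0.74 [289.7 201.9  21.6  28.9] [442.   93.3  64.5  37.8 -41.9]
roll_mid 0.77 [421.9 231.3  18.9  22.2] [ 361.  -274.    58.2   52.4   89.6]
hammerbed_floor 0.8 [281.5 124.8  43.4  67.1] [660.8 114.8 182.8 121.5  -3.7]
hammerbed_floor 0.32 [362.2 197.9  27.4  47.4] [ 452.4 -109.8  132.5   30.1   24.2]
levelbed_floor 0.88 [455.9 291.2  44.6  64.5] [ 191.  -363.1  180.4  124.7   -3.1]
levelbed_floor 0.57 [361.5 127.5  50.8  65.6] [ 653.2 -114.5  181.4  121.2    9.4]
levelbed_floor 0.55 [282.1 126.   47.5  67.1] [660.4 114.8 184.5 124.   -2.7]
measurebed_floor 0.72 [456.  165.5  55.3  71.2] [ 541.5 -369.7  181.1  130.    11.7]
measurebed_floor 0.46 [422.4 229.1  22.5  22.4] [ 362.3 -273.7   61.    55.4   89.6]
rollbed_floor 0.83 [187.2 168.2  52.3  66.4] [542.2 383.2 181.5 128.7  -8. ]
basket_mid 0.85 [216.1  97.3  57.4  45.9] [728.3 293.3 132.3 131.8  62.9]
```

View pics/crop.png

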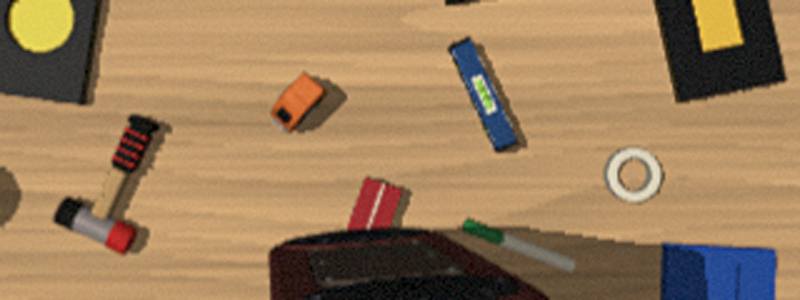

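```bash
cat > beds.py <<'E'
from h import *
P,im=shot('top')
hsv=cv2.cvtColor(im,cv2.COLOR_RGB2HSV)
print(hsv[168,187],hsv[125,283],hsv[165,456],hsv[141,283])
y=cv2.inRange(hsv,(18,200,150),(35,255,255))>0
for r in regions(y,60):
    c=np.argwhere(r).mean(0)[::-1]; print('yellow',c.round(1),r.sum(),rect(P,r,12),toplane(P,[c],12).round(1))
E
python3 beds.py
```

```text
[ 27 157 226] [ 24 167 225] [ 22 175 225] [ 24 163 227]
```

```bash
sed -i 's/(18,200,150)/(20,140,150)/' beds.py; python3 beds.py
```

```text
[ 27 153 226] [ 24 165 226] [ 22 174 224] [ 24 169 223]
yellow [282.1 130. ] 1230 [661.8 114.2 163.7 101.1  -4.3] [[646.3 115.8]]
yellow [363.6 126.9] 652 [ 653.8 -116.   145.3   37.3    9.7] [[ 652.8 -116.5]]
yellow [455.9 165.1] 435 [ 541.4 -374.9   77.7   44.4   10.8] [[ 541. -375.]]
yellow [186.2 167.3] 524 [541.  388.6  71.6  68.1   0.6] [[541.5 388. ]]
```

```bash
cat > plan.py <<'E'
# usage: plan.py grip N x y z yaw [arc]
import sys; from h import *
def gen(g,N,tx,ty,tz,tyaw,arc):
    s=read_state(); p=np.array(s['position']); R=np.array(s['eef_rot'])
    yaw=np.degrees(np.arctan2(R[1,0],R[0,0]))
    d=(tyaw-yaw+180)%360-180
    # choose via explicit direction
    if arc=='arc':
        r0,a0=np.hypot(p[0],p[1]),np.arctan2(p[1],p[0]); r1,a1=np.hypot(tx,ty),np.arctan2(ty,tx)
    cur=p.copy(); cy=yaw; out=[]
    for i in range(1,N+1):
        f=i/N; 
        if arc!='lin0': f=f*f*(3-2*f)*.4+f*.6
        if arc=='arc':
            r=r0+(r1-r0)*f; a=a0+(a1-a0)*f; t=np.array([r*np.cos(a),r*np.sin(a),p[2]+(tz-p[2])*f])
        else: t=p+(np.array([tx,ty,tz])-p)*f
        c,sn=np.cos(np.radians(cy)),np.sin(np.radians(cy)); B=np.array([[c,sn,0],[sn,-c,0],[0,0,-1.]])
        loc=np.round(B.T@(t-cur)/10,2); w=np.round(-(yaw+d*f-cy),2)
        if abs(loc).max()>4.17 or abs(w)>7.16 or np.linalg.norm(loc)>4.17: print('TOO FAST',loc,w)
        out.append(f"{g:g} "+" ".join(f"{v+0:g}" for v in loc)+f" 0 0 {w+0:g}")
        cur=cur+B@loc*10; cy-=w
    print('from',p.round(1),round(yaw,1),'q',np.round(s['qpos'],0),'F',np.round(s['ft_force'],1),'gw',round(s['gripper_width'],3),'d',round(d,1))
    for i in range(0,N,8): print("; ".join(out[i:i+8])); 
a=sys.argv
gen(float(a[1]),int(a[2]),*map(float,a[3:7]),a[7] if len(a)>7 else '')
E
python3 plan.py 0 36 350 300 200 154 arc
```

```text
from [ 169.2 -575.7  211. ] 16.4 q [-86.   6.   6.  90.  -0.  78.] F [ 0.7 -0.1  0.2] gw 1.003 d 137.6
0 2.09 -0.28 0.02 0 0 -2.42; 0 2.3 -0.3 0.02 0 0 -2.66; 0 2.48 -0.3 0.02 0 0 -2.88; 0 2.65 -0.31 0.03 0 0 -3.1; 0 2.8 -0.31 0.03 0 0 -3.3; 0 2.95 -0.3 0.02 0 0 -3.48; 0 3.08 -0.29 0.03 0 0 -3.65; 0 3.19 -0.27 0.03 0 0 -3.81
0 3.29 -0.24 0.03 0 0 -3.94; 0 3.37 -0.22 0.04 0 0 -4.08; 0 3.44 -0.19 0.03 0 0 -4.19; 0 3.51 -0.15 0.04 0 0 -4.29; 0 3.54 -0.12 0.03 0 0 -4.37; 0 3.57 -0.07 0.04 0 0 -4.44; 0 3.6 -0.04 0.03 0 0 -4.5; 0 3.59 0.01 0.04 0 0 -4.55
0 3.59 0.05 0.04 0 0 -4.57; 0 3.57 0.1 0.03 0 0 -4.58; 0 3.53 0.14 0.04 0 0 -4.59; 0 3.49 0.19 0.04 0 0 -4.57; 0 3.44 0.22 0.03 0 0 -4.54; 0 3.37 0.26 0.04 0 0 -4.5; 0 3.3 0.3 0.03 0 0 -4.44; 0 3.22 0.33 0.04 0 0 -4.38
0 3.12 0.36 0.03 0 0 -4.28; 0 3.02 0.39 0.04 0 0 -4.19; 0 2.9 0.4 0.03 0 0 -4.08; 0 2.79 0.43 0.03 0 0 -3.95; 0 2.67 0.44 0.03 0 0 -3.8; 0 2.53 0.44 0.03 0 0 -3.65; 0 2.39 0.45 0.03 0 0 -3.48; 0 2.24 0.44 0.03 0 0 -3.3
0 2.09 0.44 0.02 0 0 -3.1; 0 1.93 0.42 0.02 0 0 -2.89; 0 1.77 0.41 0.03 0 0 -2.65; 0 1.59 0.38 0.01 0 0 -2.42
```

play_rows(plan="0 2.09 -0.28 0.02 0 0 -2.42; 0 2.3 -0.3 0.02 0 0 -2.66; 0 2.48 -0.3 0.02 0 0 -2.88; 0 2.65 -0.31 0.03 0 0 -3.1; 0 2.8 -0.31 0.03 0 0 -3.3; 0 2.95 -0.3 0.02 0 0 -3.48; 0 3.08 -0.29 0.03 0 0 -3.65; 0 3.19 -0.27 0.03 0 0 -3.81")

```text
clock: 1.42
position: [349.7, -455.8, 209.0]
eef_rot: [[0.745, 0.667, 0.0], [0.667, -0.745, -0.0], [-0.0, 0.0, -1.0]]
ft_force: [-0.1, -0.6, -0.0]
gripper_width: 1.001
```

play_rows(plan="0 3.29 -0.24 0.03 0 0 -3.94; 0 3.37 -0.22 0.04 0 0 -4.08; 0 3.44 -0.19 0.03 0 0 -4.19; 0 3.51 -0.15 0.04 0 0 -4.29; 0 3.54 -0.12 0.03 0 0 -4.37; 0 3.57 -0.07 0.04 0 0 -4.44; 0 3.6 -0.04 0.03 0 0 -4.5; 0 3.59 0.01 0.04 0 0 -4.55")

```text
clock: 2.08
position: [493.3, -219.0, 206.2]
eef_rot: [[0.238, 0.971, 0.0], [0.971, -0.238, -0.0], [-0.0, 0.0, -1.0]]
ft_force: [1.3, -0.1, -0.3]
gripper_width: 1.001
```

play_rows(plan="0 3.59 0.05 0.04 0 0 -4.57; 0 3.57 0.1 0.03 0 0 -4.58; 0 3.53 0.14 0.04 0 0 -4.59; 0 3.49 0.19 0.04 0 0 -4.57; 0 3.44 0.22 0.03 0 0 -4.54; 0 3.37 0.26 0.04 0 0 -4.5; 0 3.3 0.3 0.03 0 0 -4.44; 0 3.22 0.33 0.04 0 0 -4.38")

```text
clock: 2.75
position: [500.3, 53.5, 203.4]
eef_rot: [[-0.382, 0.924, 0.001], [0.924, 0.382, -0.0], [-0.0, 0.0, -1.0]]
ft_force: [0.3, 0.8, -0.7]
gripper_width: 1.002
```

play_rows(plan="0 3.12 0.36 0.03 0 0 -4.28; 0 3.02 0.39 0.04 0 0 -4.19; 0 2.9 0.4 0.03 0 0 -4.08; 0 2.79 0.43 0.03 0 0 -3.95; 0 2.67 0.44 0.03 0 0 -3.8; 0 2.53 0.44 0.03 0 0 -3.65; 0 2.39 0.45 0.03 0 0 -3.48; 0 2.24 0.44 0.03 0 0 -3.3")

```text
clock: 3.42
position: [402.1, 247.3, 200.9]
eef_rot: [[-0.8, 0.6, 0.0], [0.6, 0.8, 0.0], [-0.0, 0.0, -1.0]]
ft_force: [0.4, -0.4, 0.7]
gripper_width: 0.996
```

play_rows(plan="0 2.09 0.44 0.02 0 0 -3.1; 0 1.93 0.42 0.02 0 0 -2.89; 0 1.77 0.41 0.03 0 0 -2.65; 0 1.59 0.38 0.01 0 0 -2.42; 0 0 0 0 0 0 0")

```text
clock: 3.83
position: [348.3, 301.5, 200.2]
eef_rot: [[-0.901, 0.434, -0.0], [0.434, 0.901, 0.001], [0.0, 0.0, -1.0]]
ft_force: [-0.1, -0.4, -0.6]
gripper_width: 1.004
```

```bash
python3 - <<'E'
from h import *
s=read_state(); print(s['clock'],s['position'],s['qpos'].round(1) if hasattr(s['qpos'],'round') else s['qpos'],s['eef_rot'])
P,im=shot('wrist','w1')
for m in masks_of('hammer_grip','wrist')[:3]:
    print(m['score'],np.round(m['box']),rect(P,m['region'],17))
E
```

```text
3.8333 [348.28570466 301.47691073 200.21147556] [ 24.5 -18.8 -18.6  90.2   0.   50.3] [[-9.00747126e-01  4.34343844e-01 -2.03276679e-04]
 [ 4.34343678e-01  9.00747048e-01  5.69723967e-04]
 [ 4.30556967e-04  4.24885285e-04 -9.99999817e-01]]
0.85 [325. 184.  90. 139.] [365.6 297.4 156.2  91.8 -24.9]
0.16 [ 10. 393.  19.  14.] [ 448.6 -312.    37.6   24.    72.3]
```

View pics/w1.png

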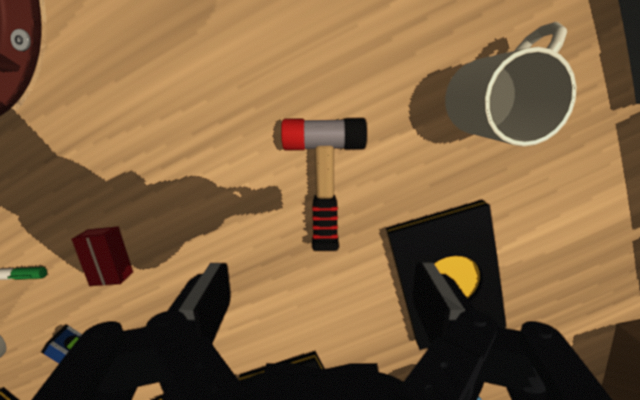

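```bash
python3 - <<'E'
from h import *
P=pose('wrist')
im=cv2.imread('pics/w1.png')
cv2.imwrite('pics/w1c.png',cv2.resize(im[100:270,250:400],None,fx=3.5,fy=3.5,interpolation=cv2.INTER_CUBIC))
g=toplane(P,[(324.5,150),(325,195),(325.5,247),(320,134),(281,134),(359,134)],17); print(g.round(1))
d=g[0]-g[2]; print(np.degrees(np.arctan2(d[1],d[0]))); d=g[4]-g[5];print(np.degrees(np.arctan2(d[1],d[0]))); 
E
```

```text
[[328.  314.8]
 [373.8 293.3]
 [432.1 265.7]
 [310.6 318. ]
 [292.3 280.8]
 [328.7 355.2]]
154.74672346478982
-116.03501356186077
```

View pics/w1c.png

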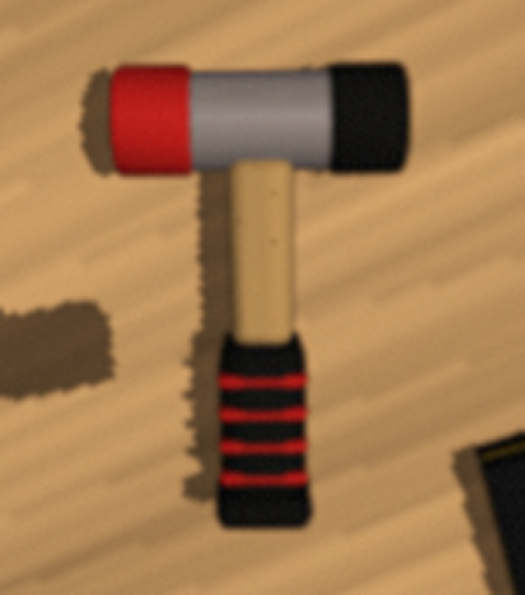

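```bash
python3 - <<'E'
from h import *
P=pose('wrist')
h=toplane(P,[(324,134)],19)[0]; b=toplane(P,[(325.5,250)],20)[0]; n=toplane(P,[(325.3,170)],28)[0]
print(h,b,n,np.linalg.norm(h-b)); u=(h-b)/np.linalg.norm(h-b); a=np.degrees(np.arctan2(u[1],u[0])); print(a, h-42*u, b+89*u, np.cross(u,n-h))
E
python3 plan.py 0 8 347.5 304 100 154.5
python3 plan.py 0 8 347.5 304 9 154.5
```

```text
[312.21377721 321.84439739] [434.31086633 264.58736498] [345.85254968 306.9659072 ] 134.8557263517924
154.87592389859682 [350.24017684 304.01204109] [353.73111473 302.37497714] -0.8115038565798738
from [350.1 300.2 200.1] 154.0 q [ 24. -19. -19.  90.  -0.  50.] F [ 0.4  0.6 -0.2] gw 1.002 d 0.5
0 0.04 0.02 0.92 0 0 -0.05; 0 0.04 0.03 1.21 0 0 -0.05; 0 0.06 0.03 1.39 0 0 -0.07; 0 0.06 0.04 1.49 0 0 -0.08; 0 0.06 0.03 1.48 0 0 -0.07; 0 0.05 0.04 1.39 0 0 -0.07; 0 0.05 0.02 1.21 0 0 -0.06; 0 0.04 0.03 0.92 0 0 -0.04
from [350.1 300.2 200.1] 154.0 q [ 24. -19. -19.  90.  -0.  50.] F [ 0.4  0.6 -0.2] gw 1.002 d 0.5
0 0.04 0.02 1.76 0 0 -0.05; 0 0.04 0.03 2.3 0 0 -0.05; 0 0.06 0.03 2.66 0 0 -0.07; 0 0.06 0.04 2.84 0 0 -0.08; 0 0.06 0.03 2.83 0 0 -0.07; 0 0.05 0.04 2.66 0 0 -0.07; 0 0.05 0.02 2.3 0 0 -0.06; 0 0.04 0.03 1.76 0 0 -0.04<stdin>:4: DeprecationWarning: Arrays of 2-dimensional vectors are deprecated. Use arrays of 3-dimensional vectors instead. (deprecated in NumPy 2.0)
```

play_rows(plan="0 0.04 0.04 1 0 0 -0.1; 0 0.06 0.04 1.2 0 0 -0.1; 0 0.06 0.04 1.4 0 0 -0.1; 0 0.06 0.04 1.5 0 0 -0.1; 0 0.06 0.04 1.5 0 0 -0.1; 0 0.04 0.04 1.4 0 0 -0.1; 0 0.04 0.04 1 0 0 -0.1; 0 0 0 0.5 0 0 0")

```text
clock: 4.6
position: [347.2, 303.3, 102.4]
eef_rot: [[-0.904, 0.428, -0.003], [0.428, 0.904, -0.001], [0.002, -0.002, -1.0]]
ft_force: [0.4, -0.2, 0.0]
gripper_width: 1.001
```

play_rows(plan="0 0 0 0 0 0 0; 0 0 0 0 0 0 0")

```text
clock: 4.77
position: [348.1, 303.9, 104.9]
eef_rot: [[-0.904, 0.428, -0.0], [0.428, 0.904, -0.0], [0.0, -0.0, -1.0]]
ft_force: [0.3, 1.1, 0.2]
gripper_width: 1.0
```

```bash
python3 - <<'E'
from h import *
s=read_state(); print(s['clock'],s['position'])
P,im=shot('wrist','w2')
for X in [(350,304.5,17),(350,304.5,0)]: print(proj(P,X))
E
```

```text
4.7667 [348.09355915 303.90051053 104.93474688]
[[323.0598239  202.34472633]]
[[322.94402713 196.21946547]]
```

View pics/w2.png

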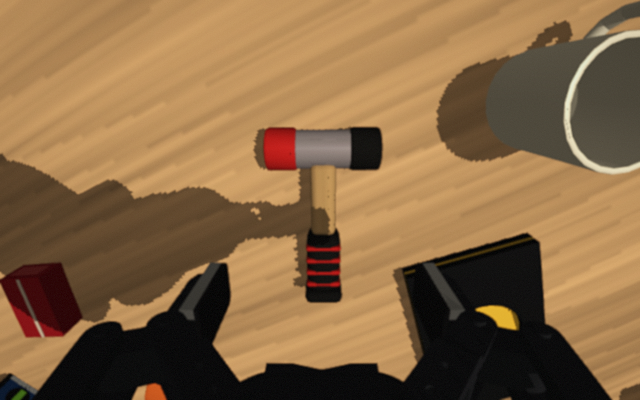

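```bash
python3 - <<'E'
from h import *
P=pose('wrist'); print(P[2])
h=toplane(P,[(322.5,148)],19)[0]; b=toplane(P,[(323.5,301)],20)[0]; n=toplane(P,[(323.3,190)],28)[0]
print(h,b,n,np.linalg.norm(h-b)); u=(h-b)/np.linalg.norm(h-b); a=np.degrees(np.arctan2(u[1],u[0])); print(a, h-42*u, b+89*u)
print(proj(P,[(348.1,303.9,104.9),(348.1,303.9,30)]))
E
```

```text
[274.46592061 338.69585662 268.7292334 ]
[309.67095157 323.42981701] [435.33006037 265.0641014 ] [338.15661041 310.60695644] 138.5524030149649
155.08623440617725 [347.76255053 305.73716064] [354.61214831 302.55568275]
[[321.04995198 248.28426767]
 [320.98498973 205.2840674 ]]
```

```bash
python3 plan.py 0 6 348 305 10 155
```

```text
from [348.4 304.1 105.5] 154.7 q [ 25. -18. -28.  80.  -0.  50.] F [ 0.2  0.6 -0. ] gw 1.0 d 0.3
0 0.01 0.01 1.24 0 0 -0.04; 0 0.01 0.01 1.66 0 0 -0.06; 0 0.02 0.01 1.87 0 0 -0.06; 0 0.01 0.02 1.88 0 0 -0.07; 0 0.01 0.01 1.66 0 0 -0.06; 0 0.01 0.01 1.24 0 0 -0.04
```

play_rows(plan="0 0.02 0.02 1.2 0 0 -0.1; 0 0.02 0.02 1.7 0 0 -0.1; 0 0.02 0.02 1.9 0 0 -0.1; 0 0 0 1.8 0 0 0; 0 0 0 1.6 0 0 0; 0 0 0 1 0 0 0; 0 0 0 0.35 0 0 0; 0 0 0 0 0 0 0")

```text
clock: 5.48
position: [347.3, 304.7, 8.8]
eef_rot: [[-0.906, 0.423, -0.001], [0.423, 0.906, -0.001], [0.001, -0.001, -1.0]]
ft_force: [0.1, 0.0, 1.0]
gripper_width: 0.997
```

play_rows(plan="1 0 0 0 0 0 0; 1 0 0 0 0 0 0; 1 0 0 0 0 0 0; 1 0 0 0 0 0 0; 1 0 0 0 0 0 0; 1 0 0 0 0 0 0; 1 0 0 0 0 0 0; 1 0 0 0 0 0 0", squeeze=60)

```text
clock: 6.15
position: [347.7, 304.9, 9.5]
eef_rot: [[-0.906, 0.423, 0.0], [0.423, 0.906, -0.0], [-0.0, -0.0, -1.0]]
ft_force: [0.6, -0.4, 0.8]
gripper_width: -0.0
```

```bash
python3 - <<'E'
from h import *
s=read_state(); print(s['clock'],s['position'],s['gripper_width']*85)
P,im=shot('wrist','w3')
E
```

```text
6.15 [347.71300179 304.88745215   9.49931248] -0.04036079849134661
```

View pics/w3.png

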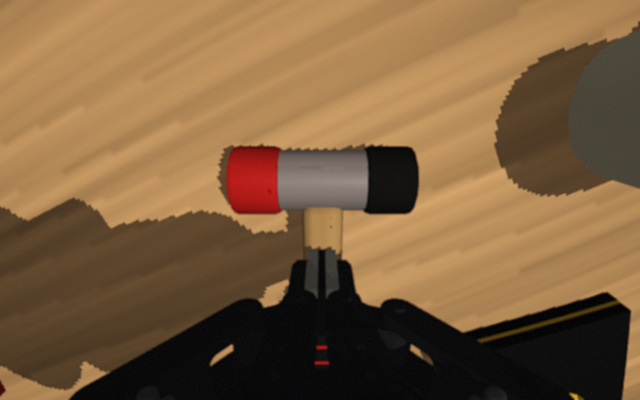

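```bash
python3 - <<'E'
from h import *
im=cv2.imread('pics/w3.png')
a=cv2.resize(im[200:380,250:400],None,fx=3.3,fy=3.3,interpolation=cv2.INTER_CUBIC)
P,t=shot('scene'); t=t[:,:,::-1]
b=cv2.resize(t[160:260,380:500],None,fx=3,fy=3,interpolation=cv2.INTER_CUBIC)
cv2.imwrite('pics/c3.png',a);cv2.imwrite('pics/c3b.png',b)
E
```

```text
(no output)
```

View pics/c3.png

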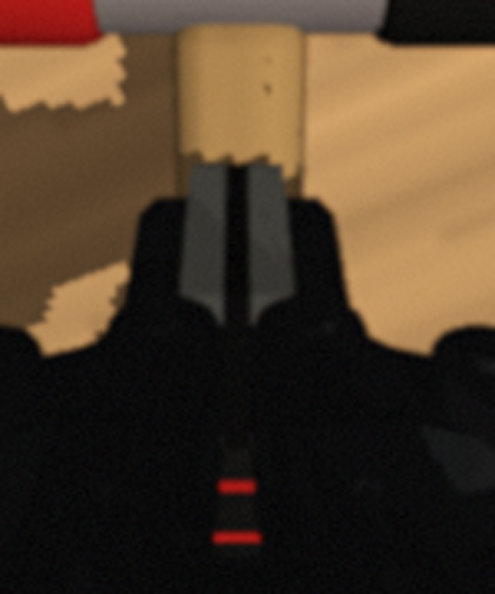

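View pics/c3b.png

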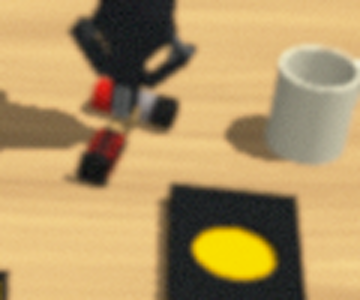

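```bash
python3 - <<'E'
from h import *
s=read_state(); print(s['position'])
P,t=shot('scene'); t=np.ascontiguousarray(t[:,:,::-1])
b=cv2.resize(t[170:230,390:460],None,fx=10,fy=10,interpolation=cv2.INTER_CUBIC)
u=np.array([np.cos(np.radians(155)),np.sin(np.radians(155))]); v=np.array([-u[1],u[0]])
g=np.array([347.7,304.9])
def dot(X,c):
    q=proj(P,X)[0]; p=((q-[390,170]+.5)*10).astype(int); cv2.circle(b,tuple(p),4,c,-1); print(X,q)
for z in (9.5,29,40): dot([*g,z],(0,255,0))
for k in (-44,44): dot([*(g+42*u+k*v),17],(255,0,255))
dot([*(g-89*u),16],(255,255,0))
cv2.imwrite('pics/c4.png',b)
E
```

```text
[347.67361556 304.86987344   9.446129  ]
[np.float64(347.7), np.float64(304.9), 9.5] [419.58290082 203.43472601]
[np.float64(347.7), np.float64(304.9), 29] [420.23569514 198.27236727]
[np.float64(347.7), np.float64(304.9), 40] [420.60770998 195.32280871]
[np.float64(328.2302764610515), np.float64(362.52750962272194), 17] [437.80760505 198.11692827]
[np.float64(291.0398694278699), np.float64(282.7724243634967), 17] [410.90714883 190.84452803]
[np.float64(428.3613930462618), np.float64(267.28697470507774), 16] [409.84626893 217.62794004]
```

View pics/c4.png

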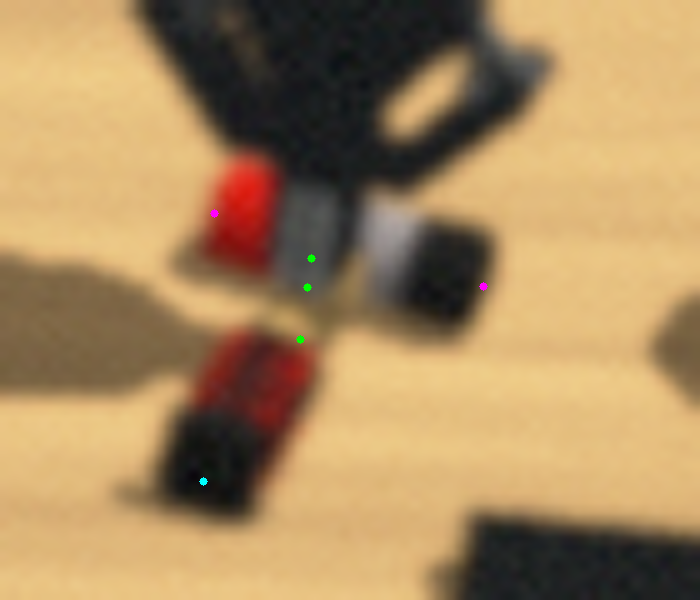

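play_rows(plan="0.5 0 0 0 0 0 0; 0.5 0 0 0 0 0 0; 0.5 0 0 0 0 0 0; 0.5 0 0 0 0 0 0; 0.5 0 0 0.3 0 0 0; 0.5 0 0 0.3 0 0 0; 0.5 0 0 0.2 0 0 0; 0.5 0 0 0 0 0 0")

```text
clock: 6.97
position: [347.2, 304.7, 0.7]
eef_rot: [[-0.906, 0.423, -0.001], [0.423, 0.906, -0.001], [0.001, -0.001, -1.0]]
ft_force: [-0.4, -0.7, -0.0]
gripper_width: 0.501
```

```bash
python3 - <<'E'
from h import *
s=read_state(); print(s['clock'],s['position'],s['gripper_width']*85)
P,im=shot('wrist','w4')
P,t=shot('scene'); t=np.ascontiguousarray(t[:,:,::-1])
b=cv2.resize(t[150:240,370:480],None,fx=7,fy=6.6,interpolation=cv2.INTER_CUBIC)
cv2.imwrite('pics/c5.png',b)
E
```

```text
6.9667 [347.23879522 304.65660056   0.72073935] 42.62304459304122
```

View pics/w4.png

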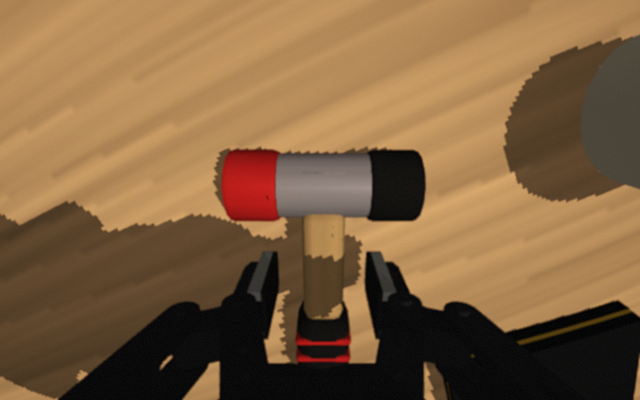

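View pics/c5.png

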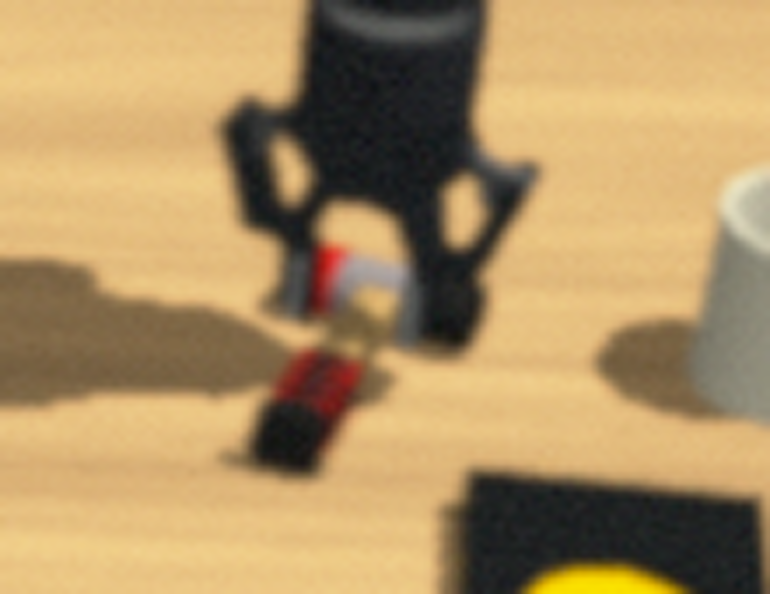

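play_rows(plan="0.5 0 0 0.2 0 0 0; 0.5 0 0 0.2 0 0 0; 0.5 0 0 0.2 0 0 0; 0.5 0 0 0.2 0 0 0; 0.5 0 0 0 0 0 0; 0.5 0 0 0 0 0 0")

```text
clock: 7.57
position: [347.6, 304.8, -6.7]
eef_rot: [[-0.906, 0.423, -0.0], [0.423, 0.906, -0.0], [0.0, -0.0, -1.0]]
ft_force: [-0.5, -0.2, 0.1]
gripper_width: 0.505
```

```bash
python3 - <<'E'
from h import *
s=read_state(); print(s['clock'],s['position'],s['gripper_width']*85,s['ft_force'])
P,t=shot('scene'); t=np.ascontiguousarray(t[:,:,::-1])
b=cv2.resize(t[150:240,370:480],None,fx=7,fy=6.6,interpolation=cv2.INTER_CUBIC)
cv2.imwrite('pics/c6.png',b)
E
```

```text
7.5667 [347.55491439 304.80981901  -6.72710508] 42.91467836013178 [-0.48218738 -0.20713329  0.09919282]
```

View pics/c6.png

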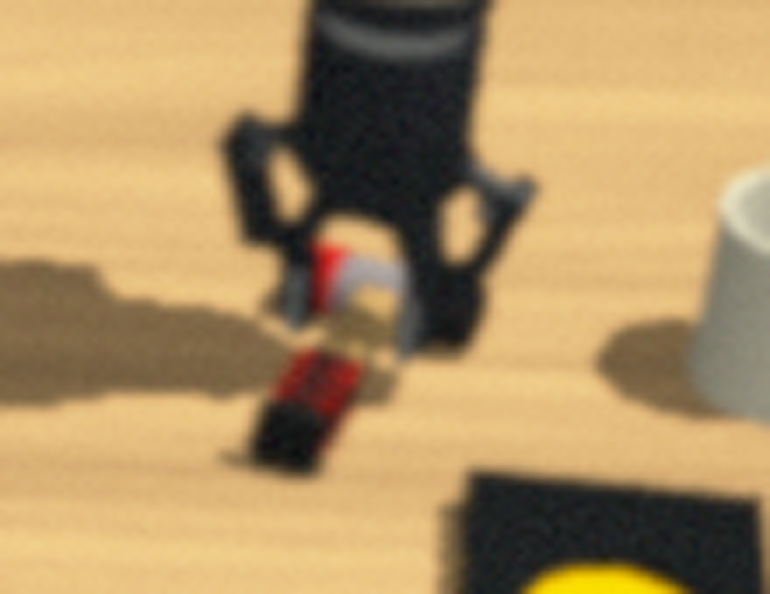

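play_rows(plan="1 0 0 0 0 0 0; 1 0 0 0 0 0 0; 1 0 0 0 0 0 0; 1 0 0 0 0 0 0; 1 0 0 0 0 0 0; 1 0 0 0 0 0 0", squeeze=60)

```text
clock: 8.12
position: [347.9, 304.9, -6.2]
eef_rot: [[-0.906, 0.423, 0.0], [0.423, 0.906, 0.0], [-0.0, 0.0, -1.0]]
ft_force: [-2.3, -1.6, 5.1]
gripper_width: 0.215
```

```bash
python3 - <<'E'
from h import *
s=read_state(); print(s['clock'],s['position'],s['gripper_width']*85,s['ft_force'])
P,im=shot('wrist','w5')
E
```

```text
8.1167 [347.88994932 304.94621079  -6.18584086] 18.255803247126472 [-2.31325067 -1.580392    5.12048486]
```

View pics/w5.png

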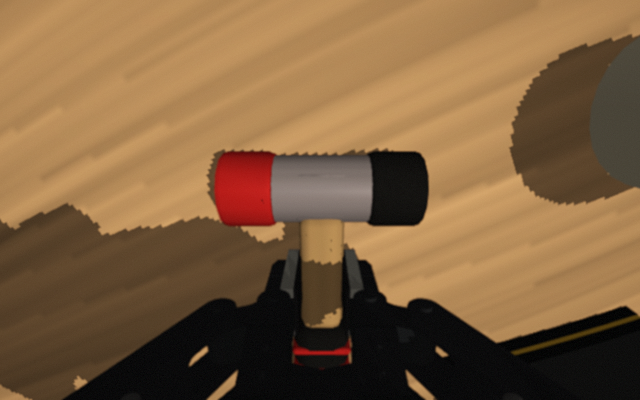

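play_rows(plan="0.6 0 0 0 0 0 0; 0.6 0 0 0 0 0 0; 0.6 0 0 0.2 0 0 0; 0.6 0 0 0.2 0 0 0; 0.6 0 0 0.05 0 0 0; 0.6 0 0 0 0 0 0")

```text
clock: 8.67
position: [347.4, 304.7, -11.5]
eef_rot: [[-0.906, 0.423, -0.001], [0.423, 0.906, -0.0], [0.0, -0.001, -1.0]]
ft_force: [0.2, -0.2, -0.9]
gripper_width: 0.4
```

play_rows(plan="1 0 0 0 0 0 0; 1 0 0 0 0 0 0; 1 0 0 0 0 0 0; 1 0 0 0 0 0 0; 1 0 0 0 0 0 0", squeeze=60)

```text
clock: 9.08
position: [347.7, 304.9, -10.9]
eef_rot: [[-0.906, 0.423, 0.0], [0.423, 0.906, -0.0], [-0.0, 0.0, -1.0]]
ft_force: [-1.5, 0.1, 1.1]
gripper_width: 0.219
```

```bash
python3 - <<'E'
from h import *
s=read_state(); print(s['clock'],s['position'],s['gripper_width']*85,s['ft_force'])
P,im=shot('wrist','w6')
E
```

```text
9.0833 [347.74385391 304.91106241 -10.9086249 ] 18.608121975333038 [-1.52938789  0.12876028  1.06427999]
```

play_rows(plan="1 0 0 -0.3 0 0 0; 1 0 0 -0.8 0 0 0; 1 0 0 -1.5 0 0 0; 1 0 0 -2 0 0 0; 1 0 0 -2 0 0 0; 1 0 0 -1.5 0 0 0; 1 0 0 -0.8 0 0 0; 1 0 0 0 0 0 0")

```text
clock: 9.8
position: [348.8, 305.4, 80.0]
eef_rot: [[-0.906, 0.423, 0.003], [0.423, 0.906, 0.001], [-0.002, 0.002, -1.0]]
ft_force: [-0.6, -0.2, -2.6]
gripper_width: 0.219
```

```bash
python3 - <<'E'
from h import *
s=read_state(); print(s['clock'],s['position'],s['gripper_width']*85,s['ft_force'],s['moment'])
P,im=shot('wrist','w7')
E
python3 plan.py 1 16 647 115 80 176 arc
```

```text
9.8 [348.82966883 305.4217826   80.0301191 ] 18.61524742706588 [-0.59004963 -0.16191465 -2.56303274] [ 0.01738512 -0.021489    0.01081973]
from [348.2 305.1  78.5] 155.0 q [ 25. -18. -31.  77.  -0.  50.] F [-0.4 -1.1 -2.5] gw 0.221 d 21.0
1 -1.31 0.3 -0.01 0 0 -0.88; 1 -1.6 0.29 0 0 0 -1.06; 1 -1.86 0.22 -0.01 0 0 -1.2; 1 -2.1 0.11 -0.01 0 0 -1.32; 1 -2.3 -0.03 -0.01 0 0 -1.43; 1 -2.44 -0.23 -0.01 0 0 -1.5; 1 -2.55 -0.43 -0.01 0 0 -1.54; 1 -2.6 -0.66 -0.01 0 0 -1.57
1 -2.58 -0.88 -0.01 0 0 -1.57; 1 -2.51 -1.08 -0.01 0 0 -1.55; 1 -2.38 -1.26 -0.02 0 0 -1.5; 1 -2.21 -1.37 -0.01 0 0 -1.42; 1 -1.99 -1.45 0 0 0 -1.33; 1 -1.74 -1.44 -0.01 0 0 -1.2; 1 -1.47 -1.37 -0.01 0 0 -1.05; 1 -1.19 -1.22 -0.01 0 0 -0.89
```

View pics/w7.png

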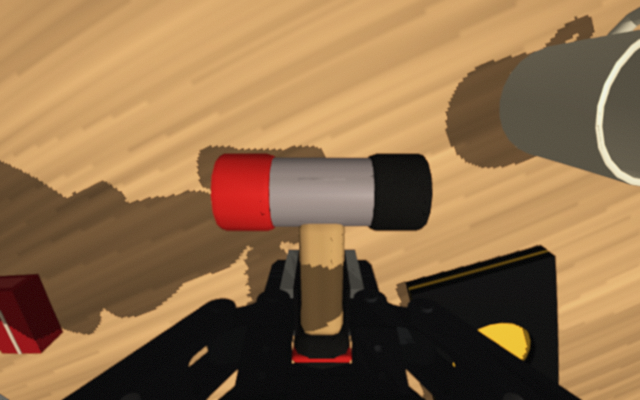

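play_rows(plan="1 -1.31 0.3 0 0 0 -0.88; 1 -1.6 0.29 0 0 0 -1.06; 1 -1.86 0.22 0 0 0 -1.2; 1 -2.1 0.11 0 0 0 -1.32; 1 -2.3 -0.03 0 0 0 -1.43; 1 -2.44 -0.23 0 0 0 -1.5; 1 -2.55 -0.43 0 0 0 -1.54; 1 -2.6 -0.66 0 0 0 -1.57")

```text
clock: 10.52
position: [504.3, 241.6, 76.1]
eef_rot: [[-0.969, 0.249, -0.002], [0.249, 0.969, -0.0], [0.002, -0.001, -1.0]]
ft_force: [0.6, 0.2, -2.6]
gripper_width: 0.218
```

play_rows(plan="1 -2.58 -0.88 0 0 0 -1.57; 1 -2.51 -1.08 0 0 0 -1.55; 1 -2.38 -1.26 0 0 0 -1.5; 1 -2.21 -1.37 0 0 0 -1.42; 1 -1.99 -1.45 0 0 0 -1.33; 1 -1.74 -1.44 0 0 0 -1.2; 1 -1.47 -1.37 0 0 0 -1.05; 1 -1.19 -1.22 0 0 0 -0.89")

```text
clock: 11.18
position: [646.4, 113.4, 75.8]
eef_rot: [[-0.998, 0.069, -0.003], [0.069, 0.998, -0.0], [0.003, -0.0, -1.0]]
ft_force: [0.2, 1.1, -3.2]
gripper_width: 0.22
```

play_rows(plan="1 0 0 0 0 0 0; 1 0 0 0 0 0 0; 1 0 0 0 0 0 0")

```text
clock: 11.43
position: [645.4, 115.1, 76.6]
eef_rot: [[-0.998, 0.07, -0.002], [0.07, 0.998, 0.0], [0.002, 0.0, -1.0]]
ft_force: [-0.5, 0.9, -3.0]
gripper_width: 0.223
```

```bash
python3 - <<'E'
from h import *
s=read_state(); print(s['clock'],s['position'],s['gripper_width']*85,s['ft_force'],s['qpos'])
P,im=shot('wrist','w8'); shot('top','t8')
b=np.array([661.8,114.2]);e=np.radians(175.7);u=np.array([np.cos(e),np.sin(e)]);v=np.array([-u[1],u[0]])
im=np.ascontiguousarray(im[:,:,::-1])
# outline of T at z=12 
L=[(82,52),(82,-52),(32,-52),(32,-24),(-82,-24),(-82,24),(32,24),(32,52)]
for z,c in((12,(0,0,255)),):
    q=proj(P,[[*(b+x*u+y*v),z] for x,y in L]); cv2.polylines(im,[q.astype(int)],True,c,1)
cv2.imwrite('pics/w8o.png',im)
E
```

```text
11.4333 [645.43461385 115.10687376  76.61177782] 18.942436341920857 [-0.4954093   0.92760075 -3.00000981] [-1.29365786e+00  1.67615856e+01  3.69156694e+00  7.70602266e+01
  8.72882825e-03  2.71420350e+00]
```

View pics/w8o.png

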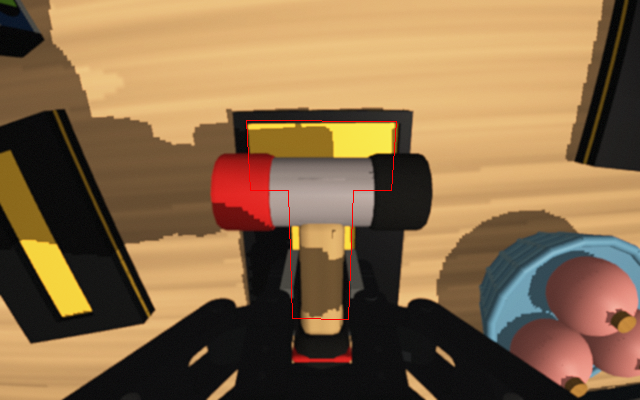

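View pics/t8.png

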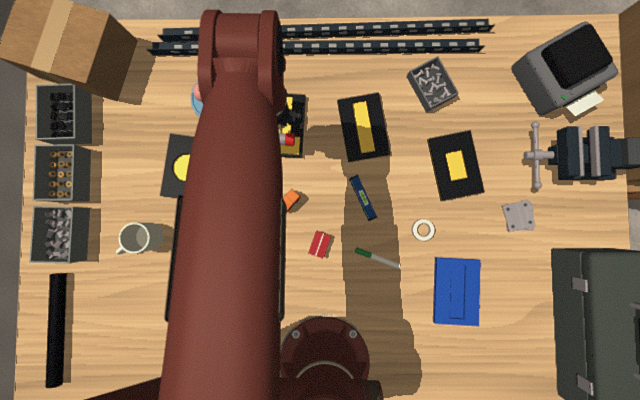

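```bash
python3 - <<'E'
from h import *
P=pose('wrist'); s=read_state(); p=s['position']; R=s['eef_rot'];print(p)
for z in (102,105,108):
    h=toplane(P,[(321.5,192)],z)[0]; d=R.T@np.array([h[0]-p[0],h[1]-p[1],0]); print(z,h,d)
    f=toplane(P,[(280,192),(363,192)],z)
# neck axis
g=toplane(P,[(321.5,192),(321.8,320)],105); d=g[0]-g[1]; print(np.degrees(np.arctan2(d[1],d[0])), np.degrees(np.arctan2(R[1,0],R[0,0])))
E
```

```text
[645.6783398  115.52361388  77.3306556 ]
102 [605.2664976  118.72115555] [40.53614153  0.40059194  0.04493856]
105 [604.38544619 118.77910332] [41.41909088  0.3975892   0.04591717]
108 [603.50439478 118.8370511 ] [42.30204023  0.39458645  0.04689577]
176.15499263670037 176.04215994957838
```

play_rows(plan="1 -0.1 0 0.8 0 0 0.3; 1 0 0 1.2 0 0 0; 1 0 0 1.4 0 0 0; 1 0 0 1.4 0 0 0; 1 0 0 1.2 0 0 0; 1 0 0 0.6 0 0 0; 1 0 0 0.3 0 0 0; 1 0 0 0 0 0 0")

```text
clock: 12.2
position: [646.9, 114.7, 7.9]
eef_rot: [[-0.997, 0.075, -0.001], [0.075, 0.997, -0.0], [0.001, -0.0, -1.0]]
ft_force: [-0.1, 0.1, -1.2]
gripper_width: 0.221
```

```bash
python3 - <<'E'
from h import *
s=read_state(); print(s['clock'],s['position'],s['gripper_width']*85,s['ft_force'])
P,im=shot('wrist','w9'); 
E
```

```text
12.2 [646.89754378 114.67226224   7.87384389] 18.79851961869024 [-0.10658776  0.13730603 -1.17016458]
```

View pics/w9.png

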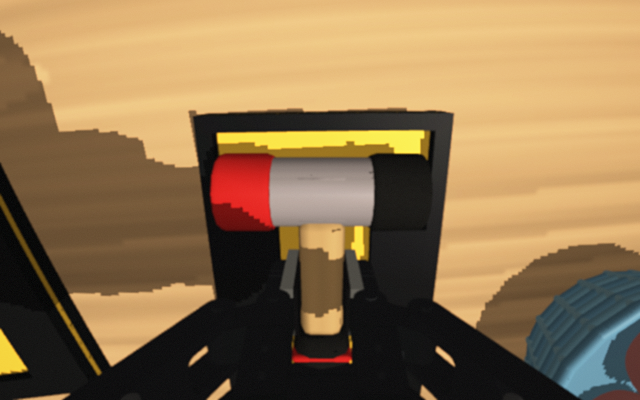

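play_rows(plan="1 0 0.12 0.2 0 0 0; 1 0 0 0.2 0 0 0; 1 0 0 0.15 0 0 0; 1 0 0 0.1 0 0 0; 1 0 0 0.05 0 0 0; 1 0 0 0 0 0 0")

```text
clock: 12.75
position: [647.6, 115.9, 1.9]
eef_rot: [[-0.997, 0.075, -0.0], [0.075, 0.997, -0.0], [0.0, -0.0, -1.0]]
ft_force: [-0.1, -0.7, -2.7]
gripper_width: 0.219
```

```bash
python3 - <<'E'
from h import *
s=read_state(); print(s['clock'],s['position'],s['gripper_width']*85,s['ft_force'])
P,im=shot('wrist','w10'); 
E
```

```text
12.75 [647.56487407 115.85867156   1.91225023] 18.598570854035298 [-0.1398588  -0.74579079 -2.71854697]
```

View pics/w10.png

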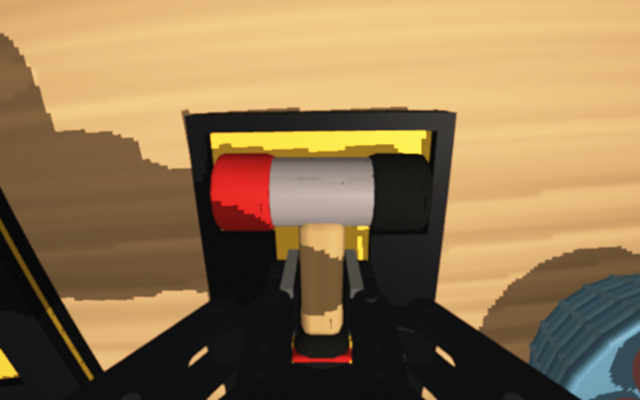

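play_rows(plan="1 0 0 0.1 0 0 0; 1 0 0 0 0 0 0; 1 0 0 0 0 0 0")

```text
clock: 13.05
position: [647.8, 115.8, 1.2]
eef_rot: [[-0.997, 0.075, 0.0], [0.075, 0.997, -0.0], [-0.0, -0.0, -1.0]]
ft_force: [1.0, -0.3, -1.4]
gripper_width: 0.221
```

play_rows(plan="0.5 0 0 0 0 0 0; 0.5 0 0 0 0 0 0; 0.5 0 0 0 0 0 0; 0.5 0 0 0 0 0 0; 0.5 0 0 -1 0 0 0; 0.5 0 0 -2 0 0 0; 0.5 0 0 -3 0 0 0; 0.5 0 0 -3 0 0 0")

```text
clock: 13.72
position: [646.8, 115.9, 92.0]
eef_rot: [[-0.997, 0.075, -0.001], [0.075, 0.997, -0.0], [0.001, -0.0, -1.0]]
ft_force: [-0.4, 0.4, 1.1]
gripper_width: 0.501
```

play_rows(plan="0.3 0 0 -3 0 0 0; 0.3 0 0 -2 0 0 0; 0.3 0 0 0 0 0 0; 0.3 0 0 0 0 0 0")

```text
clock: 14.05
position: [648.7, 115.9, 143.4]
eef_rot: [[-0.997, 0.075, 0.004], [0.075, 0.997, -0.0], [-0.004, 0.0, -1.0]]
ft_force: [-0.9, -0.9, -0.2]
gripper_width: 0.698
```

```bash
python3 - <<'E'
from h import *
s=read_state(); print(s['clock'],s['position'],s['gripper_width']*85,s['ft_force'])
P,im=shot('wrist','w11'); 
E
python3 plan.py 0 16 450 -110 170 114 
```

```text
14.05 [648.73517592 115.86816729 143.37379244] 59.32281399253305 [-0.88183551 -0.88523155 -0.22510928]
from [647.8 115.9 141.5] 175.7 q [-1. 16. 10. 84. -0.  3.] F [ 0.   0.5 -0.9] gw 0.7 d -61.7
0 0.76 -1.01 -0.12 0 0 2.59; 0 0.85 -1.24 -0.14 0 0 3.1; 0 0.89 -1.47 -0.17 0 0 3.53; 0 0.88 -1.68 -0.18 0 0 3.89; 0 0.82 -1.86 -0.19 0 0 4.19; 0 0.72 -2.02 -0.2 0 0 4.39; 0 0.58 -2.13 -0.21 0 0 4.55; 0 0.42 -2.21 -0.21 0 0 4.61
0 0.23 -2.23 -0.22 0 0 4.62; 0 0.06 -2.21 -0.21 0 0 4.54; 0 -0.12 -2.14 -0.2 0 0 4.4; 0 -0.26 -2.02 -0.19 0 0 4.19; 0 -0.38 -1.85 -0.18 0 0 3.89; 0 -0.47 -1.66 -0.17 0 0 3.53; 0 -0.49 -1.42 -0.14 0 0 3.1; 0 -0.48 -1.17 -0.12 0 0 2.59
```

View pics/w11.png

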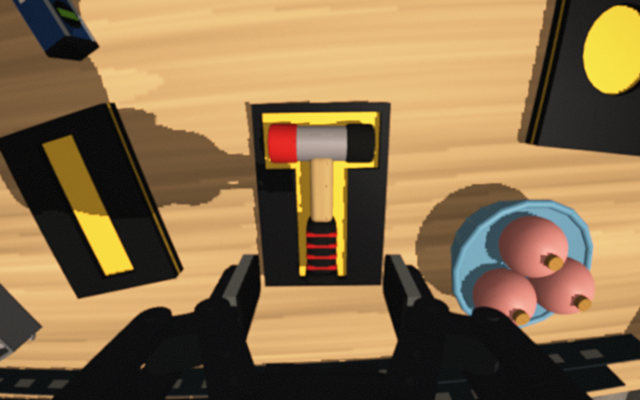

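```bash
python3 plan.py 0 14 451 -108 110 204.8
```

```text
from [647.8 115.9 141.5] 175.7 q [-1. 16. 10. 84. -0.  3.] F [ 0.   0.5 -0.9] gw 0.7 d 29.1
0 0.87 -1.16 0.15 0 0 -1.42; 0 1.1 -1.38 0.19 0 0 -1.72; 0 1.31 -1.55 0.21 0 0 -1.97; 0 1.5 -1.65 0.24 0 0 -2.18; 0 1.67 -1.71 0.25 0 0 -2.34; 0 1.81 -1.72 0.27 0 0 -2.43; 0 1.92 -1.66 0.27 0 0 -2.49; 0 2 -1.59 0.27 0 0 -2.48
0 2.02 -1.46 0.26 0 0 -2.43; 0 1.99 -1.32 0.25 0 0 -2.34; 0 1.91 -1.16 0.24 0 0 -2.18; 0 1.77 -0.98 0.21 0 0 -1.97; 0 1.58 -0.8 0.19 0 0 -1.73; 0 1.31 -0.62 0.15 0 0 -1.41
```

play_rows(plan="0.3 0.87 -1.16 0.15 0 0 -1.42; 0.3 1.1 -1.38 0.19 0 0 -1.72; 0.3 1.31 -1.55 0.21 0 0 -1.97; 0.3 1.5 -1.65 0.24 0 0 -2.18; 0.3 1.67 -1.71 0.25 0 0 -2.34; 0.3 1.81 -1.72 0.27 0 0 -2.43; 0.3 1.92 -1.66 0.27 0 0 -2.49; 0.3 2 -1.59 0.27 0 0 -2.48")

```text
clock: 14.77
position: [530.5, -15.6, 120.7]
eef_rot: [[-0.975, -0.223, -0.002], [-0.223, 0.975, 0.001], [0.002, 0.001, -1.0]]
ft_force: [0.9, -0.4, -0.1]
gripper_width: 0.7
```

play_rows(plan="0.3 2.02 -1.46 0.26 0 0 -2.43; 0.3 1.99 -1.32 0.25 0 0 -2.34; 0.3 1.91 -1.16 0.24 0 0 -2.18; 0.3 1.77 -0.98 0.21 0 0 -1.97; 0.3 1.58 -0.8 0.19 0 0 -1.73; 0.3 1.31 -0.62 0.15 0 0 -1.41; 0.3 0 0 0 0 0 0; 0.3 0 0 0 0 0 0")

```text
clock: 15.43
position: [450.0, -108.0, 108.5]
eef_rot: [[-0.909, -0.417, -0.001], [-0.417, 0.909, 0.001], [0.001, 0.001, -1.0]]
ft_force: [-0.0, -0.3, -0.9]
gripper_width: 0.695
```

```bash
python3 - <<'E'
from h import *
s=read_state(); print(s['clock'],s['position'],s['gripper_width']*85,s['ft_force'])
P,im=shot('wrist','w12'); 
for m in masks_of('level_mid','wrist')[:2]: print(m['score'],np.round(m['box']),rect(P,m['region'],40))
im=np.ascontiguousarray(im[:,:,::-1])
c=np.array([451.1,-107.7]);e=np.radians(24.8);u=np.array([np.cos(e),np.sin(e)]);v=np.array([-u[1],u[0]])
for z,cc in((40,(0,0,255)),):
    q=proj(P,[[*(c+x*u+y*v),z] for x,y in [(65,12),(65,-12),(-65,-12),(-65,12)]]); cv2.polylines(im,[q.astype(int)],True,cc,1)
cv2.imwrite('pics/w12o.png',im)
E
```

```text
15.4333 [ 450.01974823 -107.95529136  108.47365714] 59.08213214461518 [-0.01386302 -0.28870433 -0.86384959]
0.96 [320. 202.  33. 158.] [ 450.5 -110.2  132.5   25.7   24. ]
```

View pics/w12o.png

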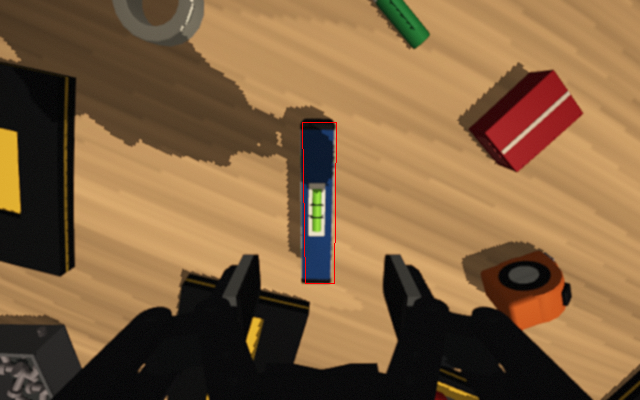

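play_rows(plan="0.3 0.03 -0.08 1 0 0 0.2; 0.3 0 0 1.8 0 0 0.2; 0.3 0 0 2.2 0 0 0; 0.3 0 0 2.2 0 0 0; 0.3 0 0 2 0 0 0; 0.3 0 0 1.5 0 0 0; 0.3 0 0 0.8 0 0 0; 0.3 0 0 0.2 0 0 0")

```text
clock: 16.2
position: [449.7, -107.7, -9.6]
eef_rot: [[-0.911, -0.413, -0.003], [-0.413, 0.911, 0.001], [0.002, 0.002, -1.0]]
ft_force: [-0.6, -0.2, 0.5]
gripper_width: 0.697
```

play_rows(plan="1 0 0 0 0 0 0; 1 0 0 0 0 0 0; 1 0 0 0 0 0 0; 1 0 0 0 0 0 0; 1 0 0 0 0 0 0; 1 0 0 0 0 0 0; 1 0 0 0 0 0 0", squeeze=50)

```text
clock: 16.78
position: [451.8, -109.4, -6.2]
eef_rot: [[-0.911, -0.413, 0.002], [-0.413, 0.911, -0.001], [-0.001, -0.002, -1.0]]
ft_force: [-0.8, 0.7, 6.7]
gripper_width: 0.27
```

```bash
python3 - <<'E'
from h import *
s=read_state(); print(s['clock'],s['position'],s['gripper_width']*85,s['ft_force'])
P,im=shot('wrist','w13'); 
E
```

```text
16.7833 [ 451.81862689 -109.39095679   -6.24845363] 22.948483189286613 [-0.84769091  0.73420644  6.68153925]
```

View pics/w13.png

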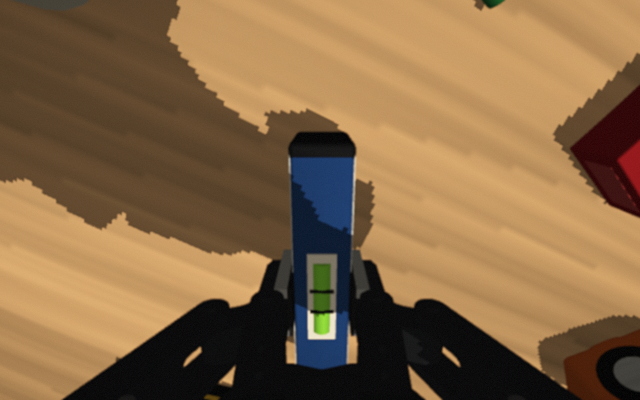

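play_rows(plan="1 0 0 -0.3 0 0 0; 1 0 0 -0.8 0 0 0; 1 0 0 -1.5 0 0 0; 1 0 0 -2 0 0 0; 1 0 0 -2 0 0 0; 1 0 0 -1.5 0 0 0; 1 0 0 -0.8 0 0 0; 1 0 0 0 0 0 0")

```text
clock: 17.5
position: [451.8, -109.5, 83.6]
eef_rot: [[-0.911, -0.413, 0.003], [-0.413, 0.911, -0.002], [-0.002, -0.003, -1.0]]
ft_force: [-0.0, -0.9, -1.8]
gripper_width: 0.272
```

```bash
python3 - <<'E'
from h import *
P,im=shot('wrist','w14'); s=read_state();p=s['position'];R=s['eef_rot'];print(s['ft_force'],s['moment'])
for m in masks_of('level_mid','wrist')[:2]: 
    r=rect(P,m['region'],p[2]+6+40); print(m['score'],np.round(m['box']),r)
E
python3 plan.py 1 12 653.5 -116 80 189.7
```

```text
[ 0.95168364  0.18426422 -1.94570539] [ 0.04504734  0.01457278 -0.00668066]
0.81 [324. 252.  68. 233.] [ 438.6 -114.2  110.6   25.6   24.3]
from [ 450.6 -108.8   81. ] -155.6 q [-30. -18. -30.  78.  -0. -54.] F [-0.1 -0.1 -1.8] gw 0.27 d -14.7
1 -1.05 -0.52 0.01 0 0 0.85; 1 -1.32 -0.63 0 0 0 1.05; 1 -1.53 -0.7 0.01 0 0 1.22; 1 -1.7 -0.73 0.01 0 0 1.34; 1 -1.82 -0.74 0.01 0 0 1.42; 1 -1.89 -0.71 0.01 0 0 1.47; 1 -1.91 -0.66 0.01 0 0 1.46; 1 -1.87 -0.59 0.01 0 0 1.42
1 -1.78 -0.52 0.01 0 0 1.34; 1 -1.63 -0.43 0.01 0 0 1.22; 1 -1.41 -0.34 0.01 0 0 1.05; 1 -1.15 -0.26 0 0 0 0.85
```

View pics/w14.png

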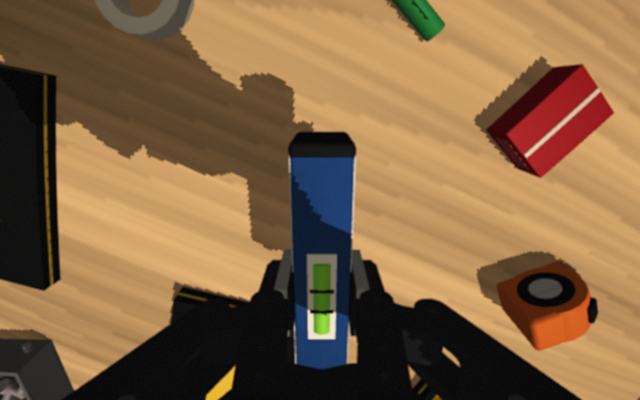

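```bash
python3 - <<'E'
from h import *
P=pose('wrist'); s=read_state();p=s['position'];R=s['eef_rot']
g=toplane(P,[(322,156)],p[2]+6+40)[0]; print(R.T@np.array([g[0]-p[0],g[1]-p[1],0]))
g=toplane(P,[(322,296)],p[2]+6+40)[0]; print('vial',R.T@np.array([g[0]-p[0],g[1]-p[1],0]))
E
```

```text
[6.03065734e+01 1.11173599e+00 1.53567236e-02]
vial [3.72778675e-01 1.12452204e+00 3.12441433e-04]
```

play_rows(plan="1 -1.05 -0.52 0 0 0 0.85; 1 -1.32 -0.63 0 0 0 1.05; 1 -1.53 -0.7 0 0 0 1.22; 1 -1.7 -0.73 0 0 0 1.34; 1 -1.82 -0.74 0 0 0 1.42; 1 -1.89 -0.71 0 0 0 1.47; 1 -1.91 -0.66 0 0 0 1.46; 1 -1.87 -0.59 0 0 0 1.42")

```text
clock: 18.27
position: [592.0, -113.4, 79.4]
eef_rot: [[-0.97, -0.243, -0.002], [-0.243, 0.97, 0.001], [0.002, 0.002, -1.0]]
ft_force: [-0.8, -0.4, -1.6]
gripper_width: 0.27
```

play_rows(plan="1 -1.78 -0.52 0 0 0 1.34; 1 -1.63 -0.43 0 0 0 1.22; 1 -1.41 -0.34 0 0 0 1.05; 1 -1.15 -0.26 0 0 0 0.85; 1 0 0 0 0 0 0; 1 0 0 0 0 0 0")

```text
clock: 18.77
position: [652.8, -115.7, 79.6]
eef_rot: [[-0.986, -0.169, -0.003], [-0.169, 0.986, 0.001], [0.002, 0.001, -1.0]]
ft_force: [-0.2, 0.1, -2.1]
gripper_width: 0.274
```

```bash
python3 - <<'E'
from h import *
s=read_state(); print(s['clock'],s['position'],s['gripper_width']*85,s['ft_force'])
P,im=shot('wrist','w15'); 
im=np.ascontiguousarray(im[:,:,::-1])
c=np.array([653.8,-116.]);e=np.radians(9.7);u=np.array([np.cos(e),np.sin(e)]);v=np.array([-u[1],u[0]])
for z,cc in((12,(0,0,255)),):
    q=proj(P,[[*(c+x*u+y*v),z] for x,y in [(73,20),(73,-20),(-73,-20),(-73,20)]]); cv2.polylines(im,[q.astype(int)],True,cc,1)
cv2.imwrite('pics/w15o.png',im)
E
```

```text
18.7667 [ 652.80355338 -115.73201901   79.62722835] 23.29560868649777 [-0.17138474  0.07738071 -2.05189768]
```

View pics/w15o.png

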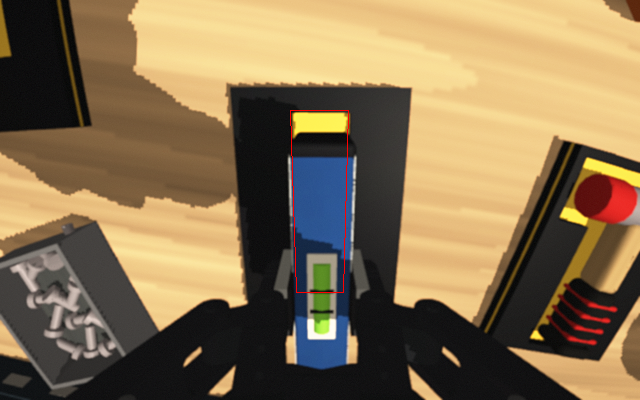

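play_rows(plan="1 0 0 0.8 0 0 0; 1 0 0 1.2 0 0 0; 1 0 0 1.4 0 0 0; 1 0 0 1.4 0 0 0; 1 0 0 1.1 0 0 0; 1 0 0 0.6 0 0 0; 1 0 0 0.2 0 0 0; 1 0 0 0 0 0 0")

```text
clock: 19.48
position: [653.2, -115.9, 13.7]
eef_rot: [[-0.986, -0.169, -0.001], [-0.169, 0.986, 0.0], [0.001, 0.0, -1.0]]
ft_force: [-0.3, -0.4, -1.3]
gripper_width: 0.271
```

```bash
python3 - <<'E'
from h import *
s=read_state(); print(s['clock'],s['position'],s['gripper_width']*85,s['ft_force'])
P,im=shot('wrist','w16'); 
E
```

```text
19.4833 [ 653.23612357 -115.93364938   13.66197623] 23.032523949821748 [-0.34960579 -0.41466243 -1.29919573]
```

View pics/w16.png

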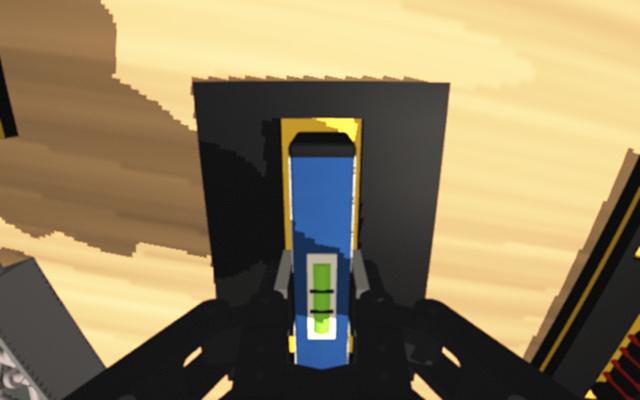

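play_rows(plan="1 0 0 0.2 0 0 0; 1 0 0 0.2 0 0 0; 1 0 0 0.15 0 0 0; 1 0 0 0.1 0 0 0; 1 0 0 0.1 0 0 0; 1 0 0 0 0 0 0; 1 0 0 0 0 0 0")

```text
clock: 20.12
position: [653.7, -116.1, 7.0]
eef_rot: [[-0.986, -0.169, -0.0], [-0.169, 0.986, -0.0], [0.0, -0.0, -1.0]]
ft_force: [-0.1, -0.5, -1.9]
gripper_width: 0.268
```

play_rows(plan="1 0 0 0.1 0 0 0; 1 0 0 0.05 0 0 0; 1 0 0 0 0 0 0")

```text
clock: 20.37
position: [653.9, -116.2, 5.9]
eef_rot: [[-0.986, -0.169, 0.0], [-0.169, 0.986, -0.0], [-0.0, -0.0, -1.0]]
ft_force: [-0.7, 0.2, 1.2]
gripper_width: 0.271
```

play_rows(plan="0.5 0 0 0 0 0 0; 0.5 0 0 0 0 0 0; 0.5 0 0 0 0 0 0; 0.5 0 0 0 0 0 0; 0.5 0 0 -1 0 0 0; 0.3 0 0 -2 0 0 0; 0.3 0 0 -3 0 0 0; 0.3 0 0 -3 0 0 0")

```text
clock: 21.03
position: [653.0, -115.8, 96.5]
eef_rot: [[-0.986, -0.169, -0.001], [-0.169, 0.986, 0.0], [0.001, 0.001, -1.0]]
ft_force: [-0.1, 0.0, 0.3]
gripper_width: 0.697
```

play_rows(plan="0.3 0 0 -2 0 0 0; 0.3 0 0 -1 0 0 0; 0.3 0 0 0 0 0 0; 0.3 0 0 0 0 0 0")

```text
clock: 21.37
position: [653.8, -116.1, 125.3]
eef_rot: [[-0.986, -0.169, 0.0], [-0.169, 0.986, -0.0], [-0.0, -0.0, -1.0]]
ft_force: [0.1, -0.2, -0.6]
gripper_width: 0.698
```

```bash
python3 - <<'E'
from h import *
s=read_state(); print(s['clock'],s['position'],s['gripper_width']*85,s['ft_force'])
P,im=shot('wrist','w17'); 
E
python3 plan.py 0.2 16 442 93 110 138.1
```

```text
21.3667 [ 653.76867628 -116.11371489  125.25134672] 59.34691601560237 [ 0.12863806 -0.16360711 -0.63722638]
from [ 653.1 -115.9  124. ] -170.3 q [-21.  17.   9.  82.  -0. -31.] F [-0.4 -0.  -0.6] gw 0.703 d -51.6
0.2 0.73 1.01 0.06 0 0 2.17; 0.2 0.91 1.18 0.07 0 0 2.59; 0.2 1.1 1.3 0.08 0 0 2.95; 0.2 1.29 1.36 0.09 0 0 3.26; 0.2 1.46 1.38 0.09 0 0 3.49; 0.2 1.62 1.36 0.1 0 0 3.68; 0.2 1.76 1.3 0.11 0 0 3.8; 0.2 1.88 1.19 0.1 0 0 3.86
0.2 1.95 1.06 0.11 0 0 3.86; 0.2 1.98 0.92 0.1 0 0 3.8; 0.2 1.98 0.75 0.1 0 0 3.68; 0.2 1.92 0.6 0.09 0 0 3.5; 0.2 1.82 0.45 0.09 0 0 3.25; 0.2 1.67 0.31 0.08 0 0 2.96; 0.2 1.48 0.19 0.07 0 0 2.59; 0.2 1.24 0.11 0.06 0 0 2.16
```

View pics/w17.png

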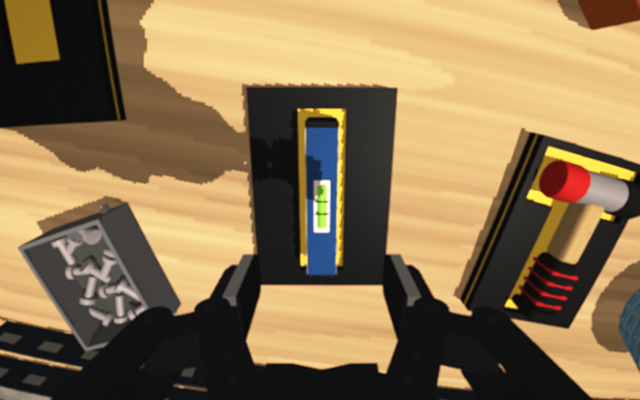

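play_rows(plan="0.2 0.73 1.01 0.06 0 0 2.17; 0.2 0.91 1.18 0.07 0 0 2.59; 0.2 1.1 1.3 0.08 0 0 2.95; 0.2 1.29 1.36 0.09 0 0 3.26; 0.2 1.46 1.38 0.09 0 0 3.49; 0.2 1.62 1.36 0.1 0 0 3.68; 0.2 1.76 1.3 0.11 0 0 3.8; 0.2 1.88 1.19 0.1 0 0 3.86")

```text
clock: 22.08
position: [546.1, -10.7, 116.0]
eef_rot: [[-0.96, 0.281, -0.003], [0.281, 0.96, 0.001], [0.003, -0.0, -1.0]]
ft_force: [0.2, -0.2, 0.4]
gripper_width: 0.8
```

play_rows(plan="0.2 1.95 1.06 0.11 0 0 3.86; 0.2 1.98 0.92 0.1 0 0 3.8; 0.2 1.98 0.75 0.1 0 0 3.68; 0.2 1.92 0.6 0.09 0 0 3.5; 0.2 1.82 0.45 0.09 0 0 3.25; 0.2 1.67 0.31 0.08 0 0 2.96; 0.2 1.48 0.19 0.07 0 0 2.59; 0.2 1.24 0.11 0.06 0 0 2.16")

```text
clock: 22.75
position: [440.6, 93.6, 109.3]
eef_rot: [[-0.743, 0.669, -0.003], [0.669, 0.743, 0.0], [0.003, -0.002, -1.0]]
ft_force: [-0.3, 0.3, -0.4]
gripper_width: 0.798
```

play_rows(plan="0.2 0 0 0 0 0 0; 0.2 0 0 0 0 0 0; 0.2 0 0 0 0 0 0")

```text
clock: 23.0
position: [442.5, 92.5, 110.6]
eef_rot: [[-0.745, 0.667, -0.001], [0.667, 0.745, -0.0], [0.001, -0.001, -1.0]]
ft_force: [0.1, -0.6, 0.7]
gripper_width: 0.799
```

```bash
python3 - <<'E'
from h import *
s=read_state(); print(s['clock'],s['position'],s['gripper_width']*85,s['ft_force'])
P,im=shot('wrist','w18'); 
for m in masks_of('measure_mid','wrist')[:2]: print(m['score'],np.round(m['box']),rect(P,m['region'],50))
im=np.ascontiguousarray(im[:,:,::-1])
c=np.array([442,93.3]);e=np.radians(138.1);u=np.array([np.cos(e),np.sin(e)]);v=np.array([-u[1],u[0]])
for z,cc in((58,(0,0,255)),(0,(255,0,0))):
    q=proj(P,[[*(c+x*u+y*v),z] for x,y in [(31,16),(31,-16),(-31,-16),(-31,16)]]); cv2.polylines(im,[q.astype(int)],True,cc,1)
cv2.imwrite('pics/w18o.png',im)
E
```

```text
23.0 [442.53580961  92.46211734 110.59880357] 67.92521923001526 [ 0.124855   -0.56390302  0.69149976]
0.92 [328. 202.  50. 101.] [441.4  99.2  76.4  34.3 -44.2]
```

View pics/w18o.png

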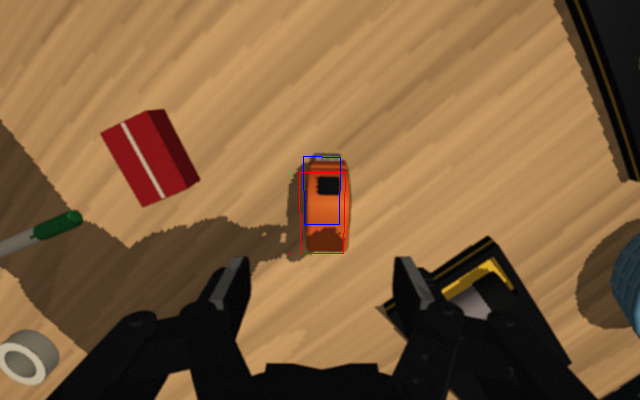

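```bash
python3 - <<'E'
import cv2
im=cv2.imread('pics/w18.png'); cv2.imwrite('pics/w18c.png',cv2.resize(im[140:270,270:390],None,fx=4.5,fy=4.5,interpolation=cv2.INTER_CUBIC))
E
```

```text
(no output)
```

View pics/w18c.png

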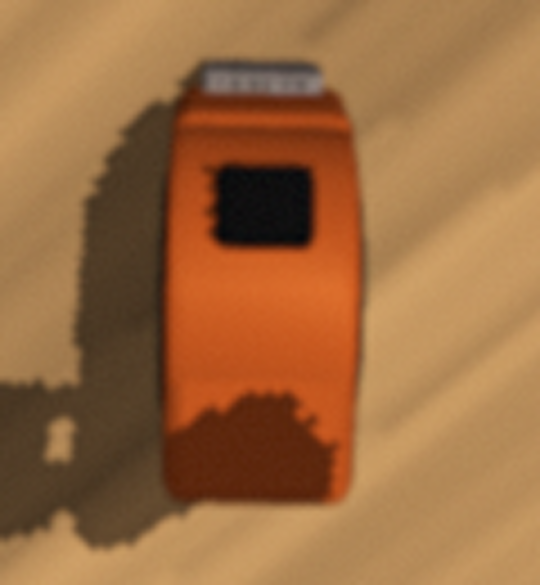

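play_rows(plan="0.2 0 0.2 1 0 0 -0.3; 0.2 0 0.15 1.7 0 0 -0.3; 0.2 0 0 2 0 0 0; 0.2 0 0 2 0 0 0; 0.2 0 0 1.8 0 0 0; 0.2 0 0 1.4 0 0 0; 0.2 0 0 0.8 0 0 0; 0.2 0 0 0.2 0 0 0")

```text
clock: 23.77
position: [443.7, 95.3, 0.4]
eef_rot: [[-0.751, 0.66, -0.003], [0.66, 0.751, 0.0], [0.002, -0.002, -1.0]]
ft_force: [-0.2, -0.9, 0.9]
gripper_width: 0.799
```

play_rows(plan="1 0 0 0 0 0 0; 1 0 0 0 0 0 0; 1 0 0 0 0 0 0; 1 0 0 0 0 0 0; 1 0 0 0 0 0 0; 1 0 0 0 0 0 0; 1 0 0 0 0 0 0", squeeze=50)

```text
clock: 24.35
position: [446.0, 95.3, 3.6]
eef_rot: [[-0.751, 0.66, 0.002], [0.66, 0.751, -0.0], [-0.002, 0.001, -1.0]]
ft_force: [-0.4, 0.8, 5.5]
gripper_width: 0.366
```

```bash
python3 - <<'E'
from h import *
s=read_state(); print(s['clock'],s['position'],s['gripper_width']*85,s['ft_force'])
P,im=shot('wrist','w19'); 
E
```

```text
24.35 [445.96216778  95.26533602   3.61554613] 31.100019146423094 [-0.35520331  0.83165729  5.46129466]
```

View pics/w19.png

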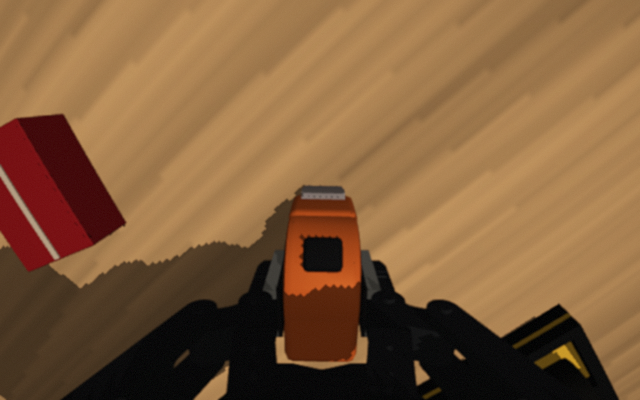

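play_rows(plan="1 0 0 -0.3 0 0 0; 1 0 0 -0.8 0 0 0; 1 0 0 -1.5 0 0 0; 1 0 0 -2 0 0 0; 1 0 0 -2 0 0 0; 1 0 0 -1.5 0 0 0; 1 0 0 -0.8 0 0 0; 1 0 0 0 0 0 0")

```text
clock: 25.07
position: [446.1, 95.3, 93.5]
eef_rot: [[-0.751, 0.66, 0.003], [0.66, 0.751, -0.0], [-0.002, 0.002, -1.0]]
ft_force: [0.5, 0.3, -1.4]
gripper_width: 0.37
```

```bash
python3 - <<'E'
from h import *
s=read_state(); print(s['clock'],s['position'],s['gripper_width']*85,s['ft_force'],s['moment'])
P,im=shot('wrist','w20')
E
python3 plan.py 1 20 541 -375 90 190.9
```

```text
25.0667 [446.08226313  95.2970671   93.52964115] 31.46689393580713 [ 0.46583917  0.34739927 -1.40320954] [ 0.00011044 -0.02677568  0.02366128]
from [445.4  95.3  92. ] 138.7 q [ -4. -20. -31.  79.  -0.  37.] F [ 0.1 -0.3 -1.6] gw 0.369 d 52.2
1 -1.26 -0.96 0.01 0 0 -1.72; 1 -1.43 -1.15 0 0 0 -2; 1 -1.56 -1.36 0.01 0 0 -2.25; 1 -1.66 -1.55 0.01 0 0 -2.46; 1 -1.7 -1.75 0.01 0 0 -2.66; 1 -1.72 -1.93 0.01 0 0 -2.81; 1 -1.7 -2.1 0.02 0 0 -2.94; 1 -1.64 -2.26 0.01 0 0 -3.04
1 -1.54 -2.39 0.01 0 0 -3.09; 1 -1.43 -2.49 0.01 0 0 -3.13; 1 -1.29 -2.57 0.01 0 0 -3.12; 1 -1.14 -2.61 0.02 0 0 -3.1; 1 -0.97 -2.61 0.01 0 0 -3.03; 1 -0.81 -2.58 0.01 0 0 -2.94; 1 -0.65 -2.51 0.01 0 0 -2.81; 1 -0.5 -2.39 0.01 0 0 -2.66
1 -0.35 -2.24 0.01 0 0 -2.47; 1 -0.24 -2.06 0.01 0 0 -2.25; 1 -0.14 -1.83 0.01 0 0 -2; 1 -0.06 -1.58 0 0 0 -1.71
```

View pics/w20.png

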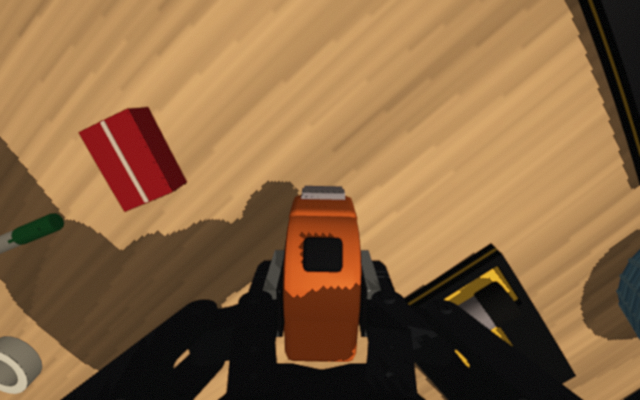

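play_rows(plan="1 -1.26 -0.96 0 0 0 -1.72; 1 -1.43 -1.15 0 0 0 -2; 1 -1.56 -1.36 0 0 0 -2.25; 1 -1.66 -1.55 0 0 0 -2.46; 1 -1.7 -1.75 0 0 0 -2.66; 1 -1.72 -1.93 0 0 0 -2.81; 1 -1.7 -2.1 0 0 0 -2.94; 1 -1.64 -2.26 0 0 0 -3.04")

```text
clock: 25.78
position: [480.6, -84.5, 90.0]
eef_rot: [[-0.932, 0.363, -0.002], [0.363, 0.932, 0.001], [0.002, 0.0, -1.0]]
ft_force: [0.1, -0.3, -1.1]
gripper_width: 0.364
```

play_rows(plan="1 -1.54 -2.39 0 0 0 -3.09; 1 -1.43 -2.49 0 0 0 -3.13; 1 -1.29 -2.57 0 0 0 -3.12; 1 -1.14 -2.61 0 0 0 -3.1; 1 -0.97 -2.61 0 0 0 -3.03; 1 -0.81 -2.58 0 0 0 -2.94; 1 -0.65 -2.51 0 0 0 -2.81; 1 -0.5 -2.39 0 0 0 -2.66")

```text
clock: 26.45
position: [524.5, -299.9, 89.6]
eef_rot: [[-0.999, -0.045, -0.002], [-0.045, 0.999, 0.001], [0.002, 0.002, -1.0]]
ft_force: [0.2, -0.1, -0.4]
gripper_width: 0.368
```

play_rows(plan="1 -0.35 -2.24 0 0 0 -2.47; 1 -0.24 -2.06 0 0 0 -2.25; 1 -0.14 -1.83 0 0 0 -2; 1 -0.06 -1.58 0 0 0 -1.71; 1 0 0 0 0 0 0; 1 0 0 0 0 0 0; 1 0 0 0 0 0 0")

```text
clock: 27.03
position: [540.0, -374.0, 90.2]
eef_rot: [[-0.982, -0.189, -0.001], [-0.189, 0.982, 0.002], [0.001, 0.002, -1.0]]
ft_force: [0.8, 0.6, -1.3]
gripper_width: 0.371
```

```bash
python3 - <<'E'
from h import *
s=read_state(); print(s['clock'],s['position'],s['gripper_width']*85,s['ft_force'])
P,im=shot('wrist','w21'); 
im=np.ascontiguousarray(im[:,:,::-1])
c=np.array([541.3,-375]);e=np.radians(10.9);u=np.array([np.cos(e),np.sin(e)]);v=np.array([-u[1],u[0]])
for z,cc in((12,(0,0,255)),):
    q=proj(P,[[*(c+x*u+y*v),z] for x,y in [(39,24),(39,-24),(-39,-24),(-39,24)]]); cv2.polylines(im,[q.astype(int)],True,cc,1)
cv2.imwrite('pics/w21o.png',im)
E
```

```text
27.0333 [ 539.99944283 -373.98809918   90.24017175] 31.500767674325445 [ 0.84948903  0.60276846 -1.29023847]
```

View pics/w21o.png

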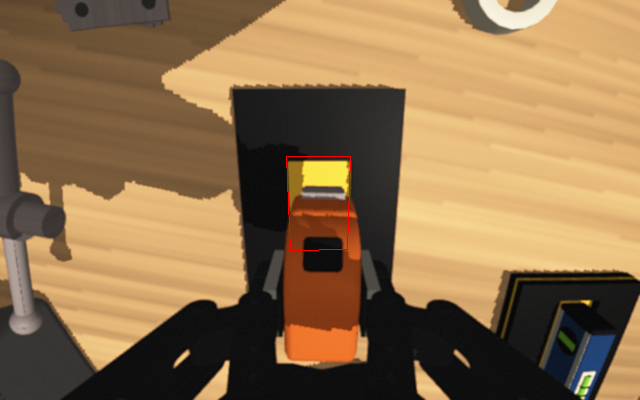

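play_rows(plan="1 0 0 0.8 0 0 0; 1 0 0 1.2 0 0 0; 1 0 0 1.4 0 0 0; 1 0 0 1.4 0 0 0; 1 0 0 1.1 0 0 0; 1 0 0 0.6 0 0 0; 1 0 0 0.2 0 0 0; 1 0 0 0 0 0 0")

```text
clock: 27.75
position: [540.2, -374.7, 23.7]
eef_rot: [[-0.982, -0.189, -0.001], [-0.189, 0.982, 0.001], [0.001, 0.001, -1.0]]
ft_force: [0.3, 0.4, -1.1]
gripper_width: 0.368
```

```bash
python3 - <<'E'
from h import *
s=read_state(); print(s['clock'],s['position'],s['gripper_width']*85,s['ft_force'])
P,im=shot('wrist','w22'); 
E
```

```text
27.75 [ 540.19348938 -374.68368463   23.66098254] 31.289425973347157 [ 0.32028764  0.35928982 -1.06541641]
```

View pics/w22.png

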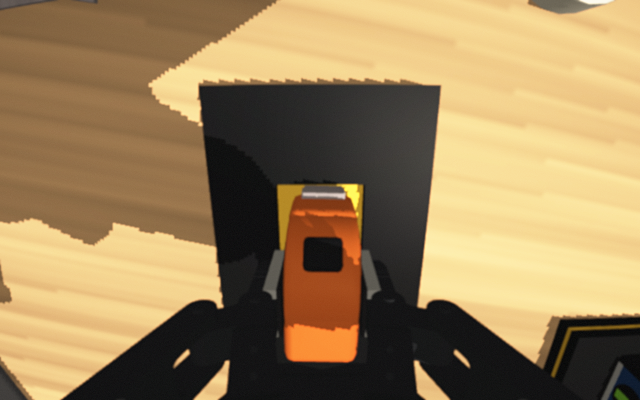

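```bash
python3 - <<'E'
from h import *
P=pose('wrist'); s=read_state();p=s['position'];R=s['eef_rot'];print(p)
b=p[2]-3  # measure base z
def tl(px,z):
    g=toplane(P,[px],z)[0]; return (R.T@np.array([g[0]-p[0],g[1]-p[1],0]))[:2].round(1)
for h in (4,10,16): print('nub',h,tl((323,187),b+h),tl((323,199),b+h))
for h in (40,50,58): print('back',h,tl((321,361),b+h))
print('floor/foam edge',tl((321,184),12),tl((321,184),20), tl((278,230),20),tl((364,230),20))
c=R.T@(np.array([541.3,-375,0])-p);print('bed centre from TCP',c)
E
```

```text
[ 540.58300798 -375.08207827   24.56619529]
nub 4 [36.2  1.5] [29.6  1.5]
nub 10 [37.8  1.5] [31.5  1.5]
nub 16 [39.5  1.4] [33.4  1.4]
back 40 [-44.3   0.4]
back 50 [-34.3   0.4]
back 58 [-26.4   0.5]
floor/foam edge [34.1  0.4] [36.3  0.5] [  9.4 -23.9] [ 9.4 24.7]
bed centre from TCP [-0.71871478 -0.05146672 24.56622815]
```

play_rows(plan="1 -0.25 0 0 0 0 0; 1 -0.3 0 0 0 0 0; 1 0 0 0.2 0 0 0; 1 0 0 0.2 0 0 0; 1 0 0 0 0 0 0; 1 0 0 0 0 0 0")

```text
clock: 28.3
position: [545.8, -373.8, 20.3]
eef_rot: [[-0.982, -0.189, -0.0], [-0.189, 0.982, 0.0], [0.0, 0.0, -1.0]]
ft_force: [-0.2, 0.2, -0.4]
gripper_width: 0.37
```

```bash
python3 - <<'E'
from h import *
s=read_state(); print(s['clock'],s['position'],s['gripper_width']*85,s['ft_force'])
P,im=shot('wrist','w23'); 
cv2.imwrite('pics/w23c.png',cv2.resize(im[150:380,230:420,::-1],None,fx=2.5,fy=2.5,interpolation=cv2.INTER_CUBIC))
E
```

```text
28.3 [ 545.77733086 -373.81373011   20.25977   ] 31.438393840553626 [-0.20301942  0.21159765 -0.36904845]
```

View pics/w23c.png

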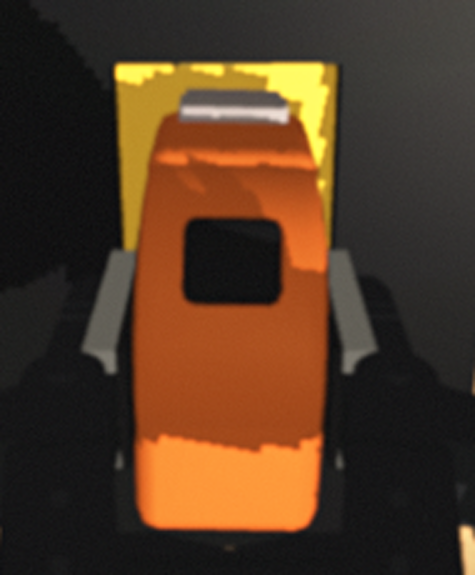

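play_rows(plan="1 0 0 0.2 0 0 0; 1 0 0 0.15 0 0 0; 1 0 0 0.1 0 0 0; 1 0 0 0.05 0 0 0; 1 0 0 0 0 0 0; 1 0 0 0 0 0 0")

```text
clock: 28.85
position: [546.0, -374.0, 15.7]
eef_rot: [[-0.982, -0.189, 0.0], [-0.189, 0.982, -0.0], [-0.0, -0.0, -1.0]]
ft_force: [-2.1, 0.1, 1.5]
gripper_width: 0.366
```

play_rows(plan="1 0 0 0.07 0 0 0; 1 0 0 0 0 0 0")

```text
clock: 29.02
position: [546.0, -374.1, 15.7]
eef_rot: [[-0.982, -0.189, 0.0], [-0.189, 0.982, -0.001], [-0.0, -0.001, -1.0]]
ft_force: [-3.3, 2.1, 8.1]
gripper_width: 0.368
```

play_rows(plan="0.4 0 0 0 0 0 0; 0.4 0 0 0 0 0 0; 0.4 0 0 0 0 0 0; 0.4 0 0 0 0 0 0; 0.4 0 0 -1 0 0 0; 0.3 0 0 -2 0 0 0; 0.3 0 0 -3 0 0 0; 0.3 0 0 -3 0 0 0")

```text
clock: 29.68
position: [545.4, -373.4, 105.7]
eef_rot: [[-0.982, -0.189, -0.001], [-0.189, 0.982, 0.001], [0.001, 0.001, -1.0]]
ft_force: [0.4, 0.0, 0.5]
gripper_width: 0.698
```

play_rows(plan="0 0 0 -2 0 0 0; 0 0 0 -1 0 0 0; 0 0 0 0 0 0 0; 0 0 0 0 0 0 0")

```text
clock: 30.02
position: [545.9, -374.0, 134.5]
eef_rot: [[-0.982, -0.189, 0.0], [-0.189, 0.982, -0.0], [-0.0, -0.0, -1.0]]
ft_force: [0.2, 0.9, -0.5]
gripper_width: 0.998
```

```bash
python3 - <<'E'
from h import *
s=read_state(); print(s['clock'],s['position'],s['gripper_width']*85,s['ft_force'])
P,im=shot('wrist','w24'); 
E
python3 plan.py 0 10 361 -274 110 190
```

```text
30.0167 [ 545.94816717 -374.01889953  134.49450492] 84.85219010743236 [ 0.21398516  0.87112113 -0.54484928]
from [ 545.5 -373.5  133.3] -169.1 q [-46.  17.  10.  83.  -0. -57.] F [ 0.1  0.2 -1. ] gw 1.0 d -0.9
0 1.16 0.94 0.17 0 0 0.06; 0 1.47 1.2 0.21 0 0 0.08; 0 1.7 1.39 0.24 0 0 0.1; 0 1.86 1.51 0.27 0 0 0.1; 0 1.95 1.56 0.27 0 0 0.11; 0 1.95 1.57 0.28 0 0 0.1; 0 1.87 1.5 0.27 0 0 0.11; 0 1.72 1.37 0.24 0 0 0.09
0 1.48 1.18 0.21 0 0 0.08; 0 1.17 0.92 0.17 0 0 0.07
```

View pics/w24.png

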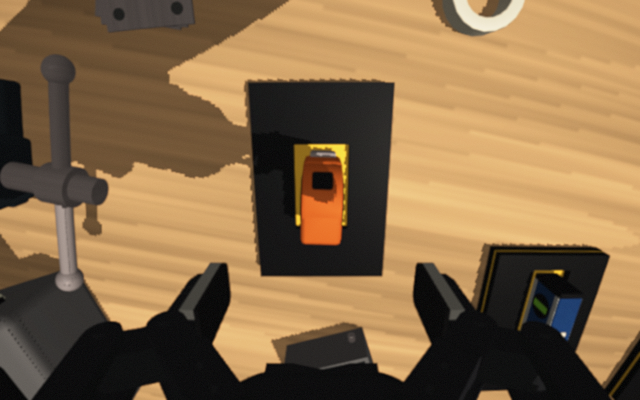

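play_rows(plan="0 1.16 0.94 0.2 0 0 0; 0 1.47 1.2 0.2 0 0 0.2; 0 1.7 1.39 0.2 0 0 0.2; 0 1.86 1.51 0.3 0 0 0.2; 0 1.95 1.56 0.3 0 0 0.2; 0 1.95 1.57 0.3 0 0 0; 0 1.87 1.5 0.3 0 0 0; 0 1.72 1.37 0.2 0 0 0")

```text
clock: 30.73
position: [389.5, -288.2, 112.1]
eef_rot: [[-0.984, -0.175, -0.002], [-0.175, 0.984, 0.003], [0.002, 0.003, -1.0]]
ft_force: [0.0, 0.4, 0.2]
gripper_width: 1.002
```

play_rows(plan="0 1.48 1.18 0.2 0 0 0; 0 1.17 0.92 0.2 0 0 0; 0 0 0 0 0 0 0; 0 0 0 0 0 0 0; 0 0 0 0 0 0 0")

```text
clock: 31.15
position: [361.8, -274.0, 110.0]
eef_rot: [[-0.985, -0.175, -0.0], [-0.175, 0.985, 0.001], [0.0, 0.001, -1.0]]
ft_force: [-0.6, -0.0, -0.5]
gripper_width: 0.999
```

```bash
python3 - <<'E'
from h import *
s=read_state(); print(s['clock'],s['position'],s['gripper_width']*85,s['ft_force'])
P,im=shot('wrist','w25'); 
for m in masks_of('roll_mid','wrist')[:2]: print(m['score'],np.round(m['box']),rect(P,m['region'],24))
im=np.ascontiguousarray(im[:,:,::-1])
c=np.array([362,-274]); t=np.linspace(0,2*np.pi,60)
for z,cc in((24,(0,0,255)),):
  for r in (30,19):
    q=proj(P,np.c_[c[0]+r*np.cos(t),c[1]+r*np.sin(t),0*t+z]); cv2.polylines(im,[q.astype(int)],True,cc,1)
cv2.imwrite('pics/w25o.png',im)
E
```

```text
31.15 [ 361.75964679 -274.00436755  109.98613699] 84.89788992598017 [-0.57334503 -0.01168818 -0.46782363]
0.87 [315. 195.  76.  76.] [ 360.8 -277.7   61.2   61.    55. ]
```

View pics/w25o.png

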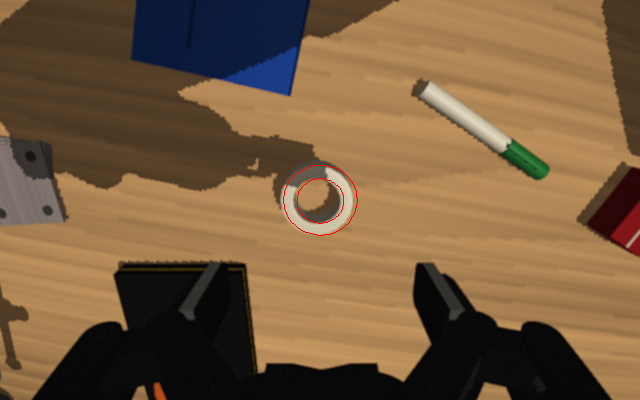

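play_rows(plan="0 0 -0.1 1 0 0 0; 0 0 0 1.8 0 0 0; 0 0 0 2.4 0 0 0; 0 0 0 2.4 0 0 0; 0 0 0 2 0 0 0; 0 0 0 1.4 0 0 0; 0 0 0 0.8 0 0 0; 0 0 0 0.4 0 0 0")

```text
clock: 31.92
position: [361.3, -274.2, -13.0]
eef_rot: [[-0.984, -0.175, -0.001], [-0.175, 0.984, 0.002], [0.001, 0.002, -1.0]]
ft_force: [-0.6, 0.2, 0.0]
gripper_width: 1.001
```

play_rows(plan="0 0 0 0.4 0 0 0; 0 0 0 0.3 0 0 0; 0 0 0 0 0 0 0; 0 0 0 0 0 0 0")

```text
clock: 32.25
position: [362.1, -275.4, -17.7]
eef_rot: [[-0.985, -0.175, 0.0], [-0.175, 0.985, -0.001], [-0.0, -0.001, -1.0]]
ft_force: [-1.6, 0.9, 0.6]
gripper_width: 0.998
```

```bash
python3 - <<'E'
from h import *
s=read_state(); print(s['clock'],s['position'],s['gripper_width']*85,s['ft_force'])
P,im=shot('wrist','w26'); 
E
```

```text
32.25 [ 362.12732227 -275.40227565  -17.67766997] 84.84739003119438 [-1.55944797  0.91319833  0.62057963]
```

View pics/w26.png

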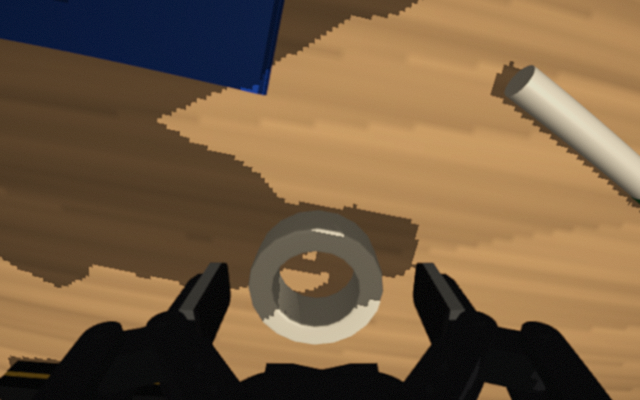

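play_rows(plan="1 0 -0.15 0 0 0 0; 1 0 0 0 0 0 0; 1 0 0 0 0 0 0; 1 0 0 0 0 0 0; 1 0 0 0 0 0 0", squeeze=40)

```text
clock: 32.72
position: [362.5, -277.1, -17.5]
eef_rot: [[-0.985, -0.175, 0.001], [-0.175, 0.985, -0.001], [-0.0, -0.001, -1.0]]
ft_force: [-0.3, -0.7, 4.7]
gripper_width: 0.672
```

```bash
python3 - <<'E'
from h import *
s=read_state(); print(s['clock'],s['position'],s['gripper_width']*85,s['ft_force'])
P,im=shot('wrist','w27'); 
E
```

```text
32.7167 [ 362.45900611 -277.08415328  -17.48635063] 57.11360945413211 [-0.3224836  -0.74810177  4.74923009]
```

View pics/w27.png

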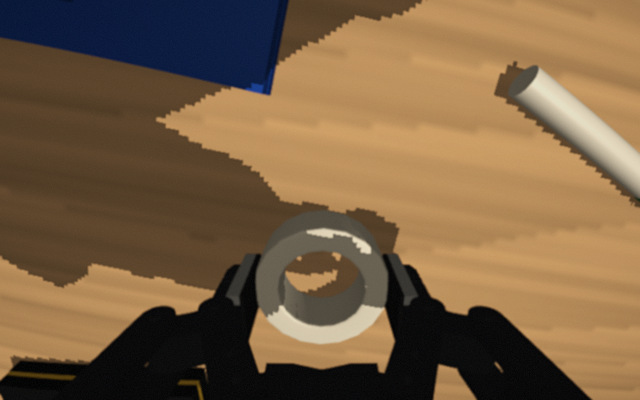

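play_rows(plan="1 0 0 -0.2 0 0 0; 1 0 0 -0.5 0 0 0; 1 0 0 -1 0 0 0; 1 0 0 -2 0 0 0; 1 0 0 -2.5 0 0 0; 1 0 0 -2 0 0 0; 1 0 0 -1 0 0 0; 1 0 0 0 0 0 0")

```text
clock: 33.43
position: [363.1, -277.9, 76.6]
eef_rot: [[-0.985, -0.175, 0.003], [-0.175, 0.985, -0.004], [-0.002, -0.004, -1.0]]
ft_force: [0.2, -0.6, -1.4]
gripper_width: 0.672
```

```bash
python3 - <<'E'
from h import *
s=read_state(); print(s['clock'],s['position'],s['gripper_width']*85,s['ft_force'],s['moment'])
P,im=shot('wrist','w28')
E
python3 plan.py 1 32 541 388 80 176 arc
```

```text
33.4333 [ 363.14225997 -277.87314886   76.64873859] 57.14039369899079 [ 0.23944356 -0.56432177 -1.37465703] [-0.00328215  0.05853044 -0.00623273]
from [ 362.6 -277.2   74.7] -169.9 q [-54. -19. -32.  77.  -0. -64.] F [-0.8  0.3 -0.6] gw 0.676 d -14.1
1 -1.13 0.49 -0.01 0 0 0.28; 1 -1.25 0.6 -0.01 0 0 0.31; 1 -1.35 0.71 -0.01 0 0 0.34; 1 -1.44 0.83 -0.02 0 0 0.37; 1 -1.51 0.97 -0.01 0 0 0.39; 1 -1.57 1.11 -0.02 0 0 0.42; 1 -1.6 1.26 -0.01 0 0 0.43; 1 -1.62 1.41 -0.02 0 0 0.46
1 -1.62 1.58 -0.02 0 0 0.47; 1 -1.59 1.73 -0.02 0 0 0.48; 1 -1.55 1.89 -0.02 0 0 0.5; 1 -1.49 2.05 -0.01 0 0 0.51; 1 -1.4 2.19 -0.02 0 0 0.51; 1 -1.31 2.34 -0.02 0 0 0.52; 1 -1.18 2.45 -0.02 0 0 0.53; 1 -1.05 2.57 -0.02 0 0 0.53
1 -0.9 2.66 -0.02 0 0 0.53; 1 -0.75 2.74 -0.02 0 0 0.52; 1 -0.59 2.79 -0.02 0 0 0.52; 1 -0.41 2.81 -0.02 0 0 0.52; 1 -0.25 2.83 -0.02 0 0 0.51; 1 -0.09 2.81 -0.02 0 0 0.5; 1 0.07 2.77 -0.02 0 0 0.48; 1 0.21 2.71 -0.01 0 0 0.47
1 0.35 2.63 -0.02 0 0 0.45; 1 0.47 2.53 -0.02 0 0 0.44; 1 0.57 2.4 -0.01 0 0 0.41; 1 0.64 2.26 -0.02 0 0 0.4; 1 0.7 2.12 -0.01 0 0 0.36; 1 0.74 1.94 -0.01 0 0 0.34; 1 0.74 1.76 -0.02 0 0 0.32; 1 0.72 1.58 -0.01 0 0 0.28
```

View pics/w28.png

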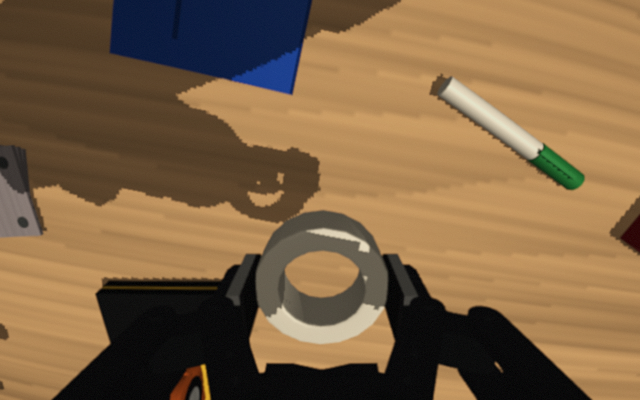

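play_rows(plan="1 -1.13 0.49 0 0 0 0.28; 1 -1.25 0.6 0 0 0 0.31; 1 -1.35 0.71 0 0 0 0.34; 1 -1.44 0.83 0 0 0 0.37; 1 -1.51 0.97 0 0 0 0.39; 1 -1.57 1.11 0 0 0 0.42; 1 -1.6 1.26 0 0 0 0.43; 1 -1.62 1.41 0 0 0 0.46")

```text
clock: 34.15
position: [464.1, -184.8, 71.9]
eef_rot: [[-0.992, -0.123, -0.002], [-0.123, 0.992, 0.001], [0.002, 0.002, -1.0]]
ft_force: [-0.1, 1.1, -1.2]
gripper_width: 0.675
```

play_rows(plan="1 -1.62 1.58 0 0 0 0.47; 1 -1.59 1.73 0 0 0 0.48; 1 -1.55 1.89 0 0 0 0.5; 1 -1.49 2.05 0 0 0 0.51; 1 -1.4 2.19 0 0 0 0.51; 1 -1.31 2.34 0 0 0 0.52; 1 -1.18 2.45 0 0 0 0.53; 1 -1.05 2.57 0 0 0 0.53")

```text
clock: 34.82
position: [559.9, -6.5, 71.8]
eef_rot: [[-0.999, -0.052, -0.002], [-0.052, 0.999, 0.0], [0.002, 0.001, -1.0]]
ft_force: [0.5, -1.3, -0.8]
gripper_width: 0.673
```

play_rows(plan="1 -0.9 2.66 0 0 0 0.53; 1 -0.75 2.74 0 0 0 0.52; 1 -0.59 2.79 0 0 0 0.52; 1 -0.41 2.81 0 0 0 0.52; 1 -0.25 2.83 0 0 0 0.51; 1 -0.09 2.81 0 0 0 0.5; 1 0.07 2.77 0 0 0 0.48; 1 0.21 2.71 0 0 0 0.47")

```text
clock: 35.48
position: [581.7, 215.7, 71.6]
eef_rot: [[-1.0, 0.018, -0.003], [0.018, 1.0, -0.0], [0.003, -0.0, -1.0]]
ft_force: [0.1, -0.0, -0.8]
gripper_width: 0.674
```

play_rows(plan="1 0.35 2.63 0 0 0 0.45; 1 0.47 2.53 0 0 0 0.44; 1 0.57 2.4 0 0 0 0.41; 1 0.64 2.26 0 0 0 0.4; 1 0.7 2.12 0 0 0 0.36; 1 0.74 1.94 0 0 0 0.34; 1 0.74 1.76 0 0 0 0.32; 1 0.72 1.58 0 0 0 0.28")

```text
clock: 36.15
position: [539.0, 389.4, 71.4]
eef_rot: [[-0.998, 0.07, -0.003], [0.07, 0.998, -0.001], [0.003, -0.001, -1.0]]
ft_force: [-0.9, -1.1, -1.6]
gripper_width: 0.676
```

play_rows(plan="1 0 0 0 0 0 0; 1 0 0 0 0 0 0; 1 0 0 0 0 0 0")

```text
clock: 36.4
position: [540.1, 387.9, 72.3]
eef_rot: [[-0.998, 0.07, -0.002], [0.07, 0.998, -0.001], [0.002, -0.001, -1.0]]
ft_force: [-0.6, -0.2, -1.1]
gripper_width: 0.673
```

```bash
python3 - <<'E'
from h import *
s=read_state(); print(s['clock'],s['position'],s['gripper_width']*85,s['ft_force'])
P,im=shot('wrist','w29'); 
im=np.ascontiguousarray(im[:,:,::-1])
c=np.array([541.2,388.3]); t=np.linspace(0,2*np.pi,60)
q=proj(P,np.c_[c[0]+38*np.cos(t),c[1]+38*np.sin(t),0*t+12]); cv2.polylines(im,[q.astype(int)],True,(0,0,255),1)
p=s['position']
q=proj(P,np.c_[p[0]+30*np.cos(t),p[1]+30*np.sin(t),0*t+p[2]+17+24]); cv2.polylines(im,[q.astype(int)],True,(0,255,0),1)
cv2.imwrite('pics/w29o.png',im)
E
```

```text
36.4 [540.07185226 387.90918696  72.3388382 ] 57.195704467063 [-0.62465105 -0.244517   -1.05025499]
```

View pics/w29o.png

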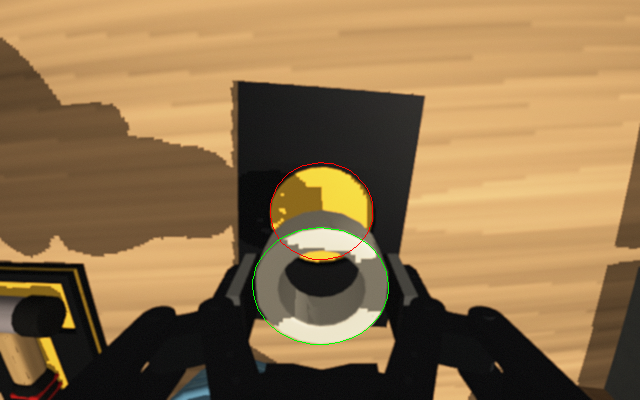

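play_rows(plan="1 -0.05 0 0.8 0 0 0; 1 0 0 1.2 0 0 0; 1 0 0 1.4 0 0 0; 1 0 0 1.4 0 0 0; 1 0 0 1.1 0 0 0; 1 0 0 0.7 0 0 0; 1 0 0 0.3 0 0 0; 1 0 0 0 0 0 0")

```text
clock: 37.12
position: [540.4, 388.4, 3.6]
eef_rot: [[-0.998, 0.07, -0.001], [0.07, 0.998, -0.001], [0.001, -0.001, -1.0]]
ft_force: [-0.3, -0.2, 0.0]
gripper_width: 0.672
```

```bash
python3 - <<'E'
from h import *
s=read_state(); print(s['clock'],s['position'],s['gripper_width']*85,s['ft_force'])
P,im=shot('wrist','w30'); 
E
```

```text
37.1167 [540.4269414  388.35643362   3.56043224] 57.096142377382506 [-0.27472367 -0.16319704  0.0188884 ]
```

View pics/w30.png

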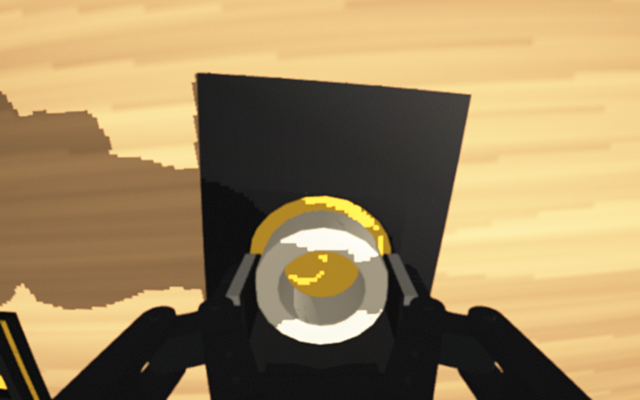

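play_rows(plan="1 0 0 0.2 0 0 0; 1 0 0 0.2 0 0 0; 1 0 0 0.15 0 0 0; 1 0 0 0.15 0 0 0; 1 0 0 0.1 0 0 0; 1 0 0 0 0 0 0; 1 0 0 0 0 0 0")

```text
clock: 37.75
position: [541.0, 388.6, -3.3]
eef_rot: [[-0.998, 0.07, -0.0], [0.07, 0.998, -0.0], [0.0, -0.0, -1.0]]
ft_force: [-0.8, 0.8, -0.4]
gripper_width: 0.671
```

play_rows(plan="1 0 0 0.1 0 0 0; 1 0 0 0.1 0 0 0; 1 0 0 0 0 0 0; 1 0 0 0 0 0 0")

```text
clock: 38.08
position: [541.1, 388.6, -5.3]
eef_rot: [[-0.998, 0.07, -0.0], [0.07, 0.998, -0.0], [0.0, -0.0, -1.0]]
ft_force: [0.7, -0.0, -1.3]
gripper_width: 0.673
```

play_rows(plan="1 0 0 0.06 0 0 0; 1 0 0 0 0 0 0; 1 0 0 0 0 0 0")

```text
clock: 38.33
position: [541.1, 388.7, -5.4]
eef_rot: [[-0.998, 0.07, 0.0], [0.07, 0.998, -0.0], [-0.0, -0.0, -1.0]]
ft_force: [-1.6, -1.5, 4.3]
gripper_width: 0.673
```

play_rows(plan="0.15 0 0 0 0 0 0; 0.15 0 0 0 0 0 0; 0.15 0 0 0 0 0 0; 0.15 0 0 0 0 0 0; 0.1 0 0 -1 0 0 0; 0 0 0 -2 0 0 0; 0 0 0 -3 0 0 0; 0 0 0 -3 0 0 0")

```text
clock: 39.0
position: [540.3, 388.3, 85.1]
eef_rot: [[-0.998, 0.07, -0.001], [0.07, 0.998, -0.001], [0.001, -0.001, -1.0]]
ft_force: [0.2, -0.9, 0.2]
gripper_width: 1.001
```

play_rows(plan="0 0 0 -3 0 0 0; 0 0 0 -2 0 0 0; 0 0 0 -1 0 0 0; 0 0 0 0 0 0 0; 0 0 0 0 0 0 0")

```text
clock: 39.42
position: [541.1, 388.7, 143.8]
eef_rot: [[-0.998, 0.07, 0.0], [0.07, 0.998, -0.0], [-0.0, -0.0, -1.0]]
ft_force: [0.9, 0.7, -1.2]
gripper_width: 0.997
```

```bash
python3 - <<'E'
from h import *
s=read_state(); print(s['clock'],s['position'],s['gripper_width']*85,s['ft_force'])
P,im=shot('wrist','w31'); shot('scene','s31')
E
python3 plan.py 0 24 400 0 250 176 arc
```

```text
39.4167 [541.09797624 388.66633807 143.79084514] 84.78550663985338 [ 0.93438243  0.73757354 -1.22488823]
from [540.2 388.2 142. ] 176.0 q [24. 18. 11. 84. -0. 28.] F [-0.1 -0.5 -0.9] gw 0.999 d 0.0
0 -0.15 -1.32 -0.29 0 0 0; 0 -0.13 -1.49 -0.33 0 0 0; 0 -0.11 -1.65 -0.38 0 0 0; 0 -0.06 -1.78 -0.4 0 0 0; 0 0 -1.9 -0.43 0 0 0; 0 0.06 -1.99 -0.46 0 0 0; 0 0.14 -2.05 -0.49 0 0 0; 0 0.22 -2.09 -0.5 0 0 0
0 0.31 -2.12 -0.52 0 0 0; 0 0.4 -2.12 -0.52 0 0 0; 0 0.49 -2.1 -0.54 0 0 0; 0 0.57 -2.06 -0.54 0 0 0; 0 0.65 -2 -0.54 0 0 0; 0 0.72 -1.93 -0.53 0 0 0; 0 0.78 -1.84 -0.53 0 0 0; 0 0.83 -1.74 -0.52 0 0 0
0 0.87 -1.64 -0.5 0 0 -0.01; 0 0.88 -1.51 -0.48 0 0 0; 0 0.88 -1.39 -0.47 0 0 0; 0 0.88 -1.26 -0.43 0 0 0; 0 0.84 -1.13 -0.4 0 0 0; 0 0.8 -1 -0.37 0 0 0; 0 0.74 -0.86 -0.34 0 0 0; 0 0.66 -0.73 -0.29 0 0 0
```

View pics/w31.png

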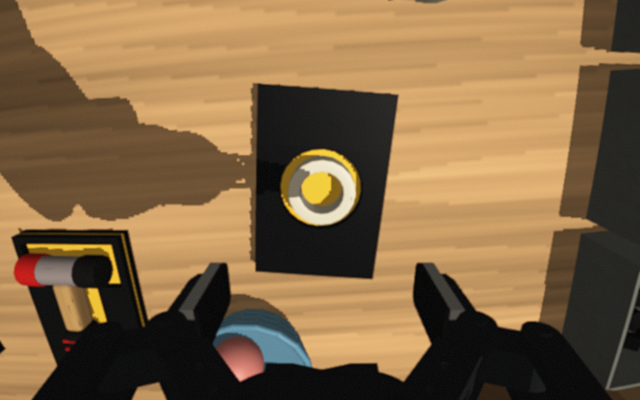

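View pics/s31.png

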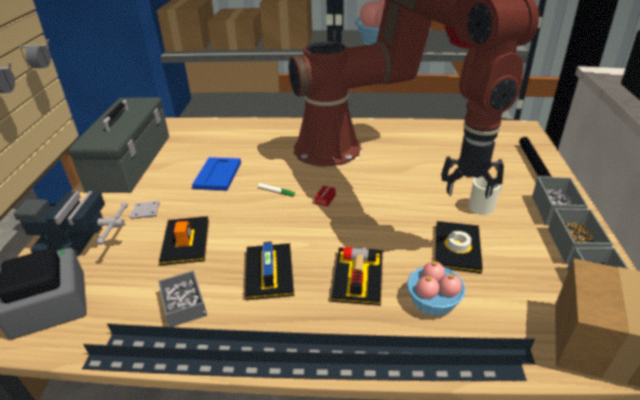

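```bash
python3 - <<'E'
import cv2
im=cv2.imread('pics/s31.png'); cv2.imwrite('pics/s31c.png',cv2.resize(im[205:310,150:490],None,fx=2.35,fy=2.35,interpolation=cv2.INTER_CUBIC))
E
```

```text
(no output)
```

View pics/s31c.png

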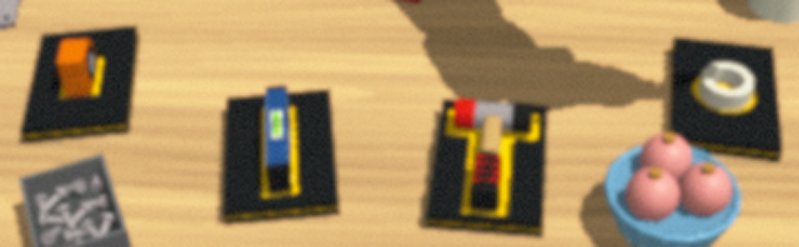

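```bash
python3 - <<'E'
from cell import *
print(close_job())
E
```

```text
the job is handed in; nothing more can be done
None
```

All four tools are in their own black foam beds, placed in the order hammer, level, tape measure, tape roll. I handed the job in at about 39.5 s of the 120 s allowed. The basket was not touched, and neither was the blue look-alike block.

**Last checks:**
- Pictures taken after each release, plus a final picture of the bench from the fixed camera, show each tool centred in its cut-out with yellow floor visible around it. The hammer and roll lie flat; the level and measure stand upright.
- Each tool was lowered until it touched, at the height expected for the yellow floor: within about 1 mm for the hammer, level, measure and roll. The highest touch-down force I read was about 8 N.
- The gripper was open and well clear at hand-in.

**What disagreed:**
- The fingertips turned out to end about 20 mm behind the stated tool point (about 30 mm when wide open). The first hammer grasp therefore closed in the air above the neck. I lowered the hand and re-gripped, then used the measured offset for the other three.
- The tape measure sat a few millimetres forward in the grip. I shifted it about 5.5 mm before setting it down.

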